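# Close the soldering enclosure

## Robot

A 6-joint arm with a two-finger parallel gripper is mounted at the origin on the work surface. World frame = base frame: x ahead of the robot, y to its left, z up, the work surface at z = 0. Lengths are in mm, angles in rad, forces in N, time in s.
With the tool pointing down it reaches from about 300 to 825 mm from the base axis. Payload 5.4 kg.
Tool frame: the origin (TCP) lies where the fingers leave the gripper's body, on its centre line; the fingertips stand bot.nose_length ahead of it and the grasp point (between the pads) lies 69 mm ahead of it (bot.nose_length is the distance from the TCP to the fingertips, in mm); y points along the fingers, z is the direction in which the jaws open and shut, and the axes are right-handed (so a half turn about y gives the same grasp; the last joint's range is limited). The gripper opens to 92 mm and grips with 3 to 60 N. Pads are 20 mm wide; open, the fingers measure 128 mm over their backs; the gripper's body (75 mm by 189 mm) begins 69 mm behind the grasp point.
Start: joints at [0.945, 0.158, 1.597, -0, 1.386, -0.21], TCP at [232.263, 525.985, 302.701] pointing down, gripper open.
Joint ranges: [-2.91, 2.91], [-0.94, 2.29], [0.18, 2.7], [-1.29, 4.43], [0.17, 2.64], [-3, 3]. Speed limits (rad/s): [2.57, 2.57, 3.14, 3.14, 3.14, 3.14].

## Interface

Orientations are given as a unit quaternion [x, y, z, w].
In Python, from workcell import bot, imaging, job gives the robot as it stands.
- The arm moves only by the tool carry_out, never from a script. Its argument "commands" is a list of rows, each a list of 7 numbers: the turn, a rotation vector about the world's x, y, z in degrees, then the shift along the world's x, y, z in mm, then the finger opening in mm, from 0 to 91.9. In form: [[wx, wy, wz, dx, dy, dz, gripper], ...]. A call has 1 to 5 rows; each row shifts and turns the pose as measured when the row begins; what a row does not reach is not made up. A row lasts 1/12 s, in which the tool goes at most 41.7 mm and 7.16 degrees, less where a joint would pass 70% of its speed; a pose out of reach is approached as far as the arm can. A call is refused whole if a number of a shift passes 41.7 or a number of a turn 7.16, either way. A call with a gripper value outside its range is refused whole. The fingers move at their own pace and stop on an object; "squeeze" is the grip in N (left out, the last holds). Time passes only in rows, so rows that do not move let the fingers close. It gives the time, the measured TCP pose, the force and the opening at its end, in the units of the state.
- bot.get_obs(): the state, without advancing time (a new reading comes with each control period).
- imaging.snapshot(name): name is "scene" or "side" or "wrist"; returns a dict with "frame" (384x512x3 uint8, red, green, blue), "range_z" (384x512 float32, mm along the optical axis (not along the pixel's ray), 0 where there is no reading), "intrinsics" (3x3 intrinsics, pixels), "distortion" ([k1, k2, p1, p2, k3] as OpenCV has them; the pictures are not rectified), "rvec" (rotation vector, rad) and "tvec" (3), from world to camera coordinates, as OpenCV has them; the wrist camera has in their place "hand_eye" (4x4, takes a point from camera to tool coordinates, whose origin is the TCP and whose axes are the tool frame's). Camera axes: x right, y down, z forward; pixel columns grow to the right and rows downward; lengths in mm; the calibration is good to about 2 mm. A picture is of the moment at which its call begins: read the wrist's pose just before it.
- job.hand_in(): hands the job in, once; it reports no verdict.
The state is a dict: "t": time; "qpos": joint angles; "joint_velocities": joint speeds; "tau": joint torques, N m; "tcp_pos": TCP position; "orientation": TCP orientation; "contact_force": force on the tool from outside, world axes, zero at the start; "torque": the same for the moment, N m; "opening": finger opening in mm.
Only numpy, scipy, OpenCV 4.12 (cv2) and the standard library are available. Lean on these libraries where they do the work, as an engineer would, in place of code of your own. Each camera call takes 0.05 s, during which the arm holds its last target. There are 200 camera calls.

## Task

Take the black charcoal block off the sill of the soldering enclosure and set it down flat on the grey soldering board, without dropping it. Then shut the enclosure's stiff clear sash fully down on its sill by pressing its two red finger ledges a little at a time in turn: never let one ledge get more than about 15 mm lower than the other, or it racks and jams. Leave the rest of the bench as it is.

Things in the scene. Friction and masses are not known exactly. Their poses are not given: they have to be found in the camera images.
- hood: Soldering enclosure, fixed: white base tray 400 mm wide, 15 mm high, clear panes. Origin on the bench under the middle of the sash line; -x points out of its front to the robot, +y along the sash. The tray reaches 70 mm in front of the sash line (the sill), 240 mm behind. White channels stand at y = +-178 to 200 mm, x = +-20 mm, joined by a header 335 to 357 mm up. Turned up to 9 degrees.
- shoe_l (a joint): Height of the sash's left (+y) end above shut, m: 0 = down on the sill, grows upwards to 0.10. The sash is an upright clear pane 330 x 200 mm with rails 12 mm thick; its bottom edge is 15 mm above the bench when shut. It stays where it is left. Its end shoes, 160 mm either side of its middle, each drag in their own channel: 5 to 10 N down on one ledge moves that end while the other stays.
- shoe_r (a joint): The same for the right (-y) end. The right end drags harder than the left, so pressing the middle racks the sash too.
- sash (a joint): Racking of the sash in its own plane, rad: 0 = level, positive = left (+y) end higher; stops at +-0.10. 0.06 is 15 mm between the ledges.
- ledge_l (a point): Middle of the flat top of the left (+y) red ledge: a plate 50 mm wide, 6 mm thick, reaching 43 mm out from the pane to the robot. The point is 23 mm in front of the pane, 127 mm left of the sash's middle, 105 mm above the bench when shut. The tall pane and header leave no room for an upright gripper: come in tilted, leaning back to the robot, and press straight down.
- ledge_r (a point): The same on the right (-y) ledge.
- block: Black charcoal block, 75 x 50 x 35 mm (x, y, z), 60 to 130 g, on the sill across the sash line, under the raised sash. Origin: centre of its underside. Its x axis points into the enclosure, within 18 degrees. Grip it across the 50 mm by the part in front of the sash, tool tilted; lift it about 10 mm, draw it 60 mm out to the front, then raise it.
- board: Grey soldering board, fixed, 160 x 240 x 12 mm (x, y, z), flat on the bench to the left or to the right. Origin at the centre of its underside. The block goes on it.
- third_hand: Third hand standing on the board in its +y half: red round foot 64 mm across, post and cross-lock tweezers along its x axis (from 30 mm behind to 85 mm in front), 82 mm high. Origin at the centre of its underside. Leave alone.
- flux_jar: Small flux jar, 36 mm across, 40 mm high, on the bench in front of the sill, left. Origin at the centre of its underside. Leave alone.
- ring_clamp: Wooden ring clamp lying on the bench in front of the sill, right: 130 x 26 x 22 mm, long along its x axis. Origin at the centre of its underside. Leave alone.
- torch: Torch hand-piece on its steel rest, on the bench between robot and enclosure: 200 mm long along its x axis, 54 mm high. Origin below it on the bench. Leave alone.
- bur_rack: Dark wooden bur rack, fixed, 100 x 150 mm, 90 mm high with its burs, on the other side of the bench from the board. Origin at the centre of its underside.

How it is judged (in metres and radians):
On the way:
1. the charcoal block lies flat on the soldering board, let go, with the sash still up (x of block in the frame of board between -0.065 and 0.065 m and y of block in the frame of board between -0.105 and 0.105 m and z of block in the frame of board below 0.016 m and angle between block's own z axis and vertical below 0.1 rad and contact force between the fingers and block below 0.05 N and value of joint each of shoe_l, shoe_r above 0.03 m), for 0.2 s.
At the end, for the whole second after the job is handed in: Both ends of the sash are within 4 mm of fully shut (each ledge less than 109 mm above the bench) and at rest; the charcoal block lies flat on the soldering board, its centre at least 15 mm inside the board's edges, at rest and let go (x of block in the frame of board between -0.065 and 0.065 m and y of block in the frame of board between -0.105 and 0.105 m and z of block in the frame of board below 0.016 m and angle between block's own z axis and vertical below 0.1 rad and contact force between the fingers and block below 0.05 N and z of each of ledge_l, ledge_r in the frame of hood below 0.109 m and linear speed of block below 0.02 m/s and velocity of joint shoe_l between -0.01 and 0.01 m/s and velocity of joint shoe_r between -0.01 and 0.01 m/s); the robot touches nothing.
It fails at once if the sash racks: one ledge gets more than 19 mm lower than the other (tilt over 0.075 rad) (value of joint sash above 0.075 rad or value of joint sash below -0.075 rad).
It fails at once if the charcoal block is dropped (more than about 25 mm) or thrown (linear speed of block above 0.7 m/s and contact force between the fingers and block below 0.05 N).
It fails at once if another thing on the bench is shifted by more than 30 mm or tipped over (distance of any of third_hand, flux_jar, ring_clamp, torch from where it was at the start of the episode above 0.03 m or angle between any of third_hand, flux_jar, torch's own z axis and vertical above 0.5 rad).
It also fails if it takes over 70 s, if anything falls off the work surface, if the arm or the gripper's body presses on something with over 40 N, if the wrist force passes 120 N, or if a joint passes its speed limit or range.

## Working session

There is one attempt and no reset: what is moved stays moved. The work goes in short steps, Python scripts to look and compute and a tool call to move; the robot and the scene stay as the last step left them, time stands still between calls to the robot, and variables do not carry over. Pictures are saved under pics/ and viewed, about 8 in all and at most 12, crops included, and the job is handed in when it is done.

Besides the shell and the picture viewer there is one more tool, called after ">>>" as name(argument=value, ...), one argument or row to a line, values as JSON. carry_out: Moves the arm, as the interface text tells. Its arguments: {"type":"object","properties":{"commands":{"type":"array"},"squeeze":{"type":"number"}},"required":["commands"]}

```bash
ls; mkdir -p pics
cat > h.py <<'E'
import numpy as np, cv2
from scipy.spatial.transform import Rotation as R
from workcell import bot, imaging, job
def cloud(s, o=None):
    d=s["range_z"]; v,u=np.mgrid[:384,:512]
    p=cv2.undistortPoints(np.stack([u,v],-1).reshape(-1,1,2).astype(float),s["intrinsics"],s["distortion"]).reshape(384,512,2)
    P=np.dstack([p[...,0]*d,p[...,1]*d,d])
    if "rvec" in s:
        M=cv2.Rodrigues(np.array(s["rvec"],float))[0]; W=(P-np.array(s["tvec"]).ravel())@M
    else:
        H=np.array(s["hand_eye"]); T=P@H[:3,:3].T+H[:3,3]
        W=T@R.from_quat(o["orientation"]).as_matrix().T+np.array(o["tcp_pos"])
    W[d<=0]=np.nan
    return W
E
python3 - <<'E'
from h import *
o=bot.get_obs(); print(o, bot.nose_length)
s={n:imaging.snapshot(n) for n in("scene","side","wrist")}
for n in s:
    W=cloud(s[n],o); np.savez(f"{n}0.npz",W=W,f=s[n]["frame"])
    if n!="wrist":
        M=cv2.Rodrigues(np.array(s[n]["rvec"],float))[0]; print(n,-M.T@np.array(s[n]["tvec"]).ravel())
    cv2.imwrite(f"pics/{n}0.png",s[n]["frame"][...,::-1])
a=np.hstack([s["scene"]["frame"],s["side"]["frame"]])[...,::-1]
cv2.imwrite("pics/a.png",cv2.resize(np.vstack([s["scene"]["frame"],s["side"]["frame"]])[...,::-1],(800,1200))[:600]); cv2.imwrite("pics/b.png",cv2.resize(s["side"]["frame"][...,::-1],(800,600)))
E
```

```text
pics
{'t': 0.0, 'qpos': array([ 9.44872757e-01,  1.59067834e-01,  1.59824129e+00, -1.28771256e-05,
        1.38619908e+00, -2.10060303e-01]), 'joint_velocities': array([-0.00088113, -0.00014098,  0.00026195,  0.00011039,  0.00071584,
       -0.00033039]), 'tau': array([-1.72082175e-03, -3.85577774e+01, -3.22112560e+01,  7.00779702e-02,
        3.80495971e-02, -1.14475556e-04]), 'tcp_pos': array([232.0074914 , 525.60075986, 301.7036826 ]), 'orientation': array([ 0.69249631, -0.1462426 ,  0.14570096, -0.6912548 ]), 'contact_force': array([ 0.25853099, -0.95858719,  0.08308962]), 'torque': array([ 0.0046227 ,  0.01439815, -0.02607567]), 'opening': 91.99776456834057} 88.1
scene [ 612.32058749  634.0204651  1001.32429464]
side [-195.018509   -652.20417038  806.69617958]
```

View pics/a.png

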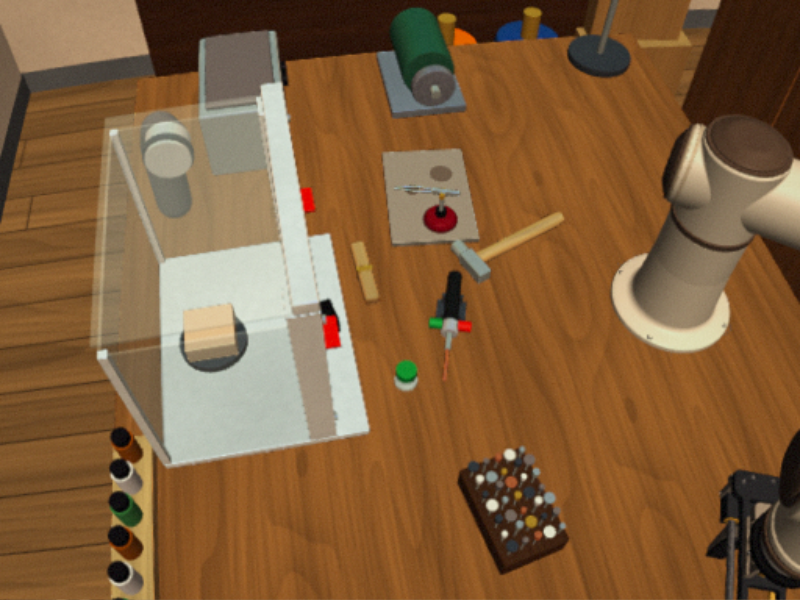

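View pics/b.png

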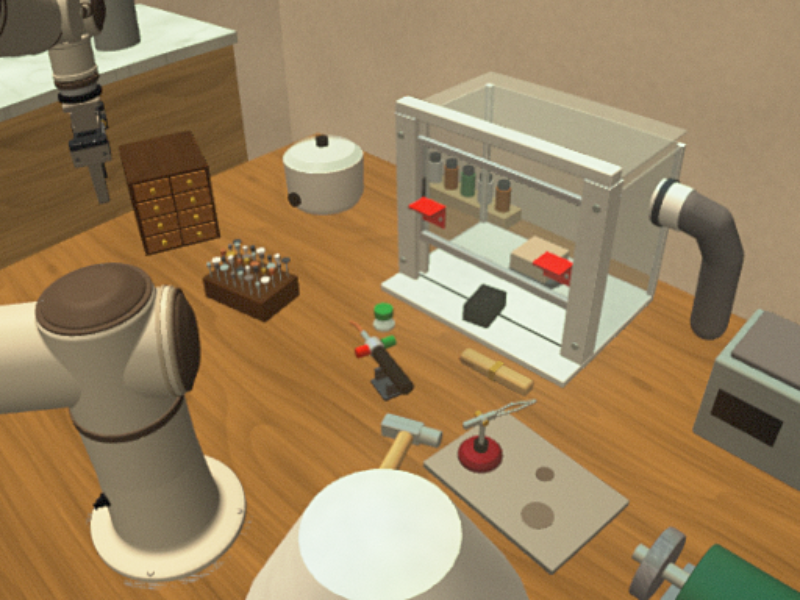

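The scene view shows the enclosure far ahead, with red ledges at (308,198) and (332,330). The board is at (430,195), to the right, and the bur rack is on the left. In the side view the block is at (485,305), the ledges at (428,210) and (552,265), the board at (525,490), the third-hand foot at (480,453), and the jar, torch and clamp stand in front of the sill.

```bash
cat > m.py <<'E'
from h import *
def rect(P):
    (c,sz,a)=cv2.minAreaRect(P[:,:2].astype(np.float32)); return np.round(c,1),np.round(sz,1),round(a,1)
for n in("side","scene"):
    z=np.load(n+"0.npz"); W=z["W"]; f=z["f"]; hsv=cv2.cvtColor(f,cv2.COLOR_RGB2HSV); H,S,V=[hsv[...,i].astype(int) for i in range(3)]
    ok=np.isfinite(W[...,0])
    def comps(m,lab,mn=15):
        k,L,st,c=cv2.connectedComponentsWithStats((m&ok).astype(np.uint8))
        for i in range(1,k):
            if st[i,4]>=mn:
                P=W[L==i]; print(n,lab,np.round(c[i]),st[i,4],"med",np.round(np.median(P,0),1),"z",np.round(np.percentile(P[:,2],[2,50,98]),1),rect(P))
    reg=(W[...,0]>250)&(W[...,0]<1000)&(abs(W[...,1])<600)
    comps(reg&((H<6)|(H>174))&(S>180)&(V>60),"red")
    comps(reg&(V<70)&(W[...,2]>14)&(W[...,2]<80),"dark",30)
    comps(reg&(S<40)&(V>130)&(abs(W[...,2]-15)<5),"tray",300)
    comps(reg&(S<70)&(V>70)&(abs(W[...,2]-12)<3.5)&(W[...,0]<720),"board",300)
    comps(reg&(H>45)&(H<75)&(S>120),"green")
E
python3 m.py
```

```text
side red [274. 133.] 188 med [609.   83.7 186.5] z [148.6 186.5 189.3] (array([607.2,  93. ]), array([69.7, 43. ]), 88.2)
side red [354. 168.] 201 med [ 611.8 -168.6  184.5] z [181.9 184.5 186.8] (array([ 613.8, -167.7]), array([46.7, 49.8]), 3.7)
side red [232. 224.] 44 med [378.6  13.1  51.2] z [44.2 51.2 56.1] (array([378.9,  13.3]), array([12.8, 18. ]), 70.4)
side red [299. 283.] 24 med [ 359.5 -220.1   30.7] z [25.9 30.7 33.1] (array([ 359.4, -222.9]), array([10.5, 26.6]), 82.0)
side red [315. 287.] 28 med [ 376.3 -252.    29.5] z [27.2 29.5 32.2] (array([ 375.7, -252.7]), array([32.9, 13.1]), 33.2)
side red [311. 293.] 16 med [ 356.6 -256.9   28.8] z [26.7 28.8 31. ] (array([ 355.3, -258.3]), array([15.1,  9.3]), 1.9)
side dark [188. 127.] 48 med [625.4 493.2  40.3] z [23.  40.3 51.3] (array([625.3, 494.5]), array([11.2, 29.8]), 12.0)
side dark [ 91. 152.] 37 med [312.2 593.6  47.1] z [17.4 47.1 76.2] (array([312. , 593.7]), array([12.3,  8.6]), 84.1)
side dark [162. 191.] 478 med [343.8 254.   28.6] z [14.4 28.6 43.7] (array([351.2, 288.1]), array([ 82.9, 172.3]), 45.3)
side d
[... 2875 characters left out ...]
11.4] z [ 8.6 11.4 15. ] (array([ 372.5, -310.2]), array([243.1, 156.9]), 85.1)
scene board [216. 216.] 1293 med [581.7   2.6  13.7] z [10.  13.7 15.4] (array([583.9, -36.9]), array([401.3,  65.7]), 87.7)
scene green [271.  38.] 353 med [ 338.2 -576.   123.8] z [ 76.8 123.8 144.1] (array([ 323.7, -583.1]), array([102.3,  33.1]), 0.3)
scene green [279. 206.] 55 med [425.8   8.3  49.8] z [-0.4 49.8 54. ] (array([420.5,  -9.7]), array([51.9, 19.5]), 71.0)
scene green [260. 237.] 145 med [487.8  82.9  39.3] z [23.2 39.3 44. ] (array([485. ,  67.9]), array([54.6, 29.1]), 81.3)
scene green [ 82. 328.] 166 med [900.9 259.3  67.2] z [35.2 67.2 84.2] (array([904.9, 253.5]), array([29.7, 21.5]), 35.9)
```

```bash
cat >> h.py <<'E'
def ori(tilt,psi,flip=0):
    t,p=np.radians([tilt,psi]); y=np.array([np.cos(p)*np.sin(t),np.sin(p)*np.sin(t),-np.cos(t)])
    z=np.array([-np.sin(p),np.cos(p),0])*(-1 if flip else 1)
    return R.from_matrix(np.c_[np.cross(y,z),y,z])
def rows(tcp,Rt,o=None,step=40,ang=7):
    o=o or bot.get_obs(); d=np.array(tcp)-o["tcp_pos"]; w=(Rt*R.from_quat(o["orientation"]).inv()).as_rotvec(degrees=True)
    n=int(max(np.ceil(abs(d).max()/step),np.ceil(np.linalg.norm(w)/ang),1)); print(n,"rows of",np.round(w/n,2),np.round(d/n,1))
E
python3 - <<'E'
from h import *
o=bot.get_obs(); print(R.from_quat(o["orientation"]).as_matrix().round(3)); print(np.round(imaging.snapshot("wrist")["hand_eye"],2))
for f in(0,1): rows([427,-50,260],ori(40,8,f))
E
```

```text
[[ 0.915 -0.001  0.404]
 [-0.404 -0.001  0.915]
 [-0.    -1.    -0.001]]
[[ -0.     0.96   0.28 -79.09]
 [  0.    -0.28   0.96 -81.03]
 [  1.     0.    -0.     0.62]
 [  0.     0.     0.     1.  ]]
15 rows of [-0.37 -2.68  2.04] [ 13.  -38.4  -2.8]
22 rows of [ 2.39 -0.34 -6.38] [  8.9 -26.2  -1.9]
```

>>> carry_out(
  commands=[
    [-0.4,-2.7,2.0,13,-38.4,-2.8,91],
    [-0.4,-2.7,2.0,13,-38.4,-2.8,91],
    [-0.4,-2.7,2.0,13,-38.4,-2.8,91],
    [-0.4,-2.7,2.0,13,-38.4,-2.8,91],
    [-0.4,-2.7,2.0,13,-38.4,-2.8,91],
  ],
)

```text
t: 0.62
tcp_pos: [297.6, 332.5, 284.9]
orientation: [-0.693, -0.008, -0.165, 0.701]
contact_force: [0.5, 0.7, 0.1]
opening: 90.7
```

>>> carry_out(
  commands=[
    [-0.4,-2.7,2.0,13,-38.4,-2.8,91],
    [-0.4,-2.7,2.0,13,-38.4,-2.8,91],
    [-0.4,-2.7,2.0,13,-38.4,-2.8,91],
    [-0.4,-2.7,2.0,13,-38.4,-2.8,91],
    [-0.4,-2.7,2.0,13,-38.4,-2.8,91],
  ],
)

```text
t: 1.03
tcp_pos: [358.6, 144.8, 270.0]
orientation: [-0.679, -0.155, -0.181, 0.694]
contact_force: [0.4, 0.3, -0.1]
opening: 90.6
```

>>> carry_out(
  commands=[
    [-0.4,-2.7,2.0,13,-38.4,-2.8,91],
    [-0.4,-2.7,2.0,13,-38.4,-2.8,91],
    [-0.4,-2.7,2.0,13,-38.4,-2.8,91],
    [-0.4,-2.7,2.0,13,-38.4,-2.8,91],
    [0,0,0,0,0,0,91],
  ],
)

```text
t: 1.45
tcp_pos: [396.2, 30.6, 260.6]
orientation: [-0.664, -0.235, -0.191, 0.684]
contact_force: [-0.4, 0.0, 0.1]
opening: 91.1
```

Run:
```python
from h import *
o=bot.get_obs(); print(o["tcp_pos"]); rows([427,-50,260],ori(40,8))
s=imaging.snapshot("wrist"); W=cloud(s,o); np.savez("wrist1.npz",W=W,f=s["frame"])
cv2.imwrite("pics/w1.png",s["frame"][...,::-1])
```

```text
[396.23983907  30.63916291 260.64269983]
3 rows of [ 0.01 -1.64  1.34] [ 10.3 -26.9  -0.2]
```

View pics/w1.png

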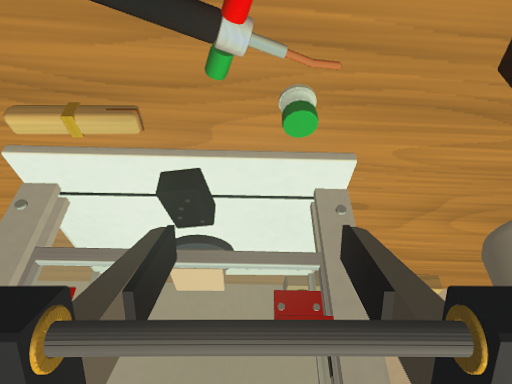

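The wrist view shows the block at (185,195) across the sash line, with the sill front edge at row 150. The clamp is at (75,120) and the jar at (298,110), both in front of the sill, and the left ledge is at (298,303).

```bash
cat > m2.py <<'E'
from h import *; import sys
z=np.load(sys.argv[1]); W=z["W"]; f=z["f"]; hsv=cv2.cvtColor(f,cv2.COLOR_RGB2HSV); H,S,V=[hsv[...,i].astype(int) for i in range(3)]
ok=np.isfinite(W[...,0]); reg=ok&(W[...,0]>450)&(abs(W[...,1])<260)
def rect(P):
    (c,sz,a)=cv2.minAreaRect(P[:,:2].astype(np.float32)); return np.round(c,1),np.round(sz,1),round(a,1)
def comps(m,lab,mn):
    k,L,st,c=cv2.connectedComponentsWithStats(m.astype(np.uint8))
    for i in range(1,k):
        if st[i,4]>=mn:
            P=W[L==i]; print(lab,np.round(c[i]),st[i,4],np.round(np.median(P,0),1),"z",np.round(np.percentile(P[:,2],[2,50,98]),1),rect(P))
comps(reg&(V<85)&(W[...,2]>46)&(W[...,2]<56)&(W[...,0]<680),"blocktop",30)
comps(reg&(V<85)&(W[...,2]>19)&(W[...,2]<56)&(W[...,0]<680),"block",30)
comps(reg&((H<6)|(H>174))&(S>150)&(W[...,2]>120),"red",20)
comps(reg&(H>45)&(H<75)&(S>120),"jar",20)
m=reg&(abs(W[...,2]-14)<4)&(S<60)&(V>120)
P=W[m]; print("tray",np.median(P[:,2]),rect(P))
# front edge: min x per y bin
b=np.arange(-215,150,10); e=np.array([[y+5,np.percentile(P[(P[:,1]>=y)&(P[:,1]<y+10),0],1)] for y in b if ((P[:,1]>=y)&(P[:,1]<y+10)).sum()>8])
c=np.polyfit(e[3:-3,0],e[3:-3,1],1); print("front edge x=",c, "yaw",-np.degrees(np.arctan(c[0])),e[[0,-1]], "y ext",np.percentile(P[:,1],[.2,99.8]))
E
python3 m2.py wrist1.npz
```

```text
blocktop [186. 207.] 1532 [611.2 -37.5  49.3] z [46.6 49.3 50.4] (array([616.7, -37.7]), array([71.5, 49.8]), 13.0)
block [284. 114.] 32 [483.5  62.7  29. ] z [25.4 29.  36.5] (array([483.9,  63.1]), array([ 2.3, 15.1]), 74.7)
block [186. 198.] 2578 [597.1 -36.6  48.6] z [20.7 48.6 50.2] (array([616.5, -37.7]), array([71.9, 50.1]), 12.7)
red [ 72. 291.] 44 [ 630.4 -141.1  144.2] z [140.6 144.2 150.5] (array([ 630.4, -141.6]), array([5. , 4.9]), 53.5)
red [299. 305.] 1343 [623.4  87.8 158.2] z [143.4 158.2 183.8] (array([605.4,  87.9]), array([41.3, 49.6]), 2.3)
jar [299. 119.] 1049 [481.8  76.8  38.9] z [25.7 38.9 40.3] (array([486.8,  77.8]), array([32.5, 31.9]), 60.6)
tray 14.32983792220881 (array([626.1, -39.6]), array([309.4, 398.7]), 1.0)
front edge x= [-1.72128128e-01  5.47197357e+02] yaw 9.76651138613244 [[-210.          568.03496879]
 [ 150.          557.9577243 ]] y ext [-236.16911246  156.71509683]
```

Run:
```python
from h import *
rows([478,-70,167],ori(45,13))
```

```text
3 rows of [ 0.29 -3.33  2.98] [ 27.4 -34.2 -31.2]
```

>>> carry_out(
  commands=[
    [0.2,-2.5,2.2,20,-25,-23,91],
    [0.2,-2.5,2.2,20,-25,-23,91],
    [0.2,-2.5,2.2,20,-25,-23,91],
    [0.2,-2.5,2.2,20,-25,-23,91],
    [0,0,0,0,0,0,91],
  ],
)

```text
t: 1.92
tcp_pos: [455.3, -30.4, 196.9]
orientation: [-0.626, -0.317, -0.188, 0.687]
contact_force: [-1.5, 0.8, -0.3]
opening: 91.2
```

```bash
python3 - <<'E'
from h import *
o=bot.get_obs(); print(o["tcp_pos"],o["qpos"]); rows([478,-70,167],ori(45,13)); rows([554,-52.6,88.8],ori(45,13),step=20)
s=imaging.snapshot("wrist"); W=cloud(s,o); np.savez("wrist2.npz",W=W,f=s["frame"])
E
python3 m2.py wrist2.npz
```

```text
[455.34209141 -30.3879536  196.8614021 ] [-0.60839235 -0.41176023  2.46042475  0.83188556  0.7305061  -2.91113918]
1 rows of [-0.23 -2.99  1.46] [ 22.7 -39.6 -29.9]
6 rows of [-0.04 -0.5   0.24] [ 16.4  -3.7 -18. ]
blocktop [212. 197.] 2202 [608.8 -38.8  49.2] z [46.5 49.2 50. ] (array([616.8, -37.7]), array([72.7, 48.9]), 12.8)
block [380.  97.] 268 [484.7  62.2  30.9] z [24.7 30.9 37.8] (array([487.7,  63.2]), array([22. ,  4.6]), 0.2)
block [211. 184.] 3735 [588.9 -40.9  48.6] z [20.4 48.6 49.9] (array([616.7, -38.1]), array([73.1, 49.9]), 12.9)
red [346. 316.] 316 [623.7  80.6 145.2] z [142.2 145.2 148. ] (array([559. ,  46.4]), array([166.6,  34.6]), 29.0)
red [366. 364.] 992 [589.4  76.2 183.6] z [176.3 183.6 186.2] (array([547.2,  60.2]), array([187. ,  52.7]), 21.7)
jar [399. 101.] 2104 [482.4  73.9  38.3] z [24.9 38.3 39.6] (array([507.5,  93.4]), array([84.7, 40. ]), 46.6)
tray 14.244621634355909 (array([658., -36.]), array([372.7, 392.1]), 0.7)
front edge x= [-1.72490113e-01  5.47029321e+02] yaw 9.786653560871656 [[-210.          571.19405243]
 [ 150.          557.74796338]] y ext [-228.85665424  158.06228254]
```

Run:
```python
from h import *
def Rm(q,s4=1,s6=1,s5=1): return R.from_euler('z',q[0])*R.from_euler('y',q[1]+q[2])*R.from_euler('z',s4*q[3])*R.from_euler('y',s5*q[4])*R.from_euler('z',s6*q[5])
q0=[.94487,.15907,1.59824,0,1.3862,-.21006]; R0=R.from_quat([0.69249631,-0.1462426,0.14570096,-0.6912548])
o=bot.get_obs(); Rc=R.from_quat(o["orientation"]); print(o["tcp_pos"],o["qpos"].round(4))
for s4 in(1,-1):
  for s6 in (1,-1):
    C=Rm(q0,s4,s6).inv()*R0; C2=Rm(o["qpos"],s4,s6).inv()*Rc
    print(s4,s6,np.degrees((C.inv()*C2).magnitude()),C.as_matrix().round(2).tolist(), (Rm(o["qpos"],s4,s6).as_matrix()[:,2]).round(3),Rc.as_matrix()[:,1].round(3))
```

```text
[455.03382573 -29.26502267 198.23245126] [-0.6061 -0.4174  2.461   0.8278  0.7328 -2.9032]
1 1 0.0007964672642029788 [[-0.0, 0.0, -1.0], [-1.0, -0.0, 0.0], [-0.0, 1.0, 0.0]] [ 0.655  0.145 -0.741] [ 0.655  0.145 -0.741]
1 -1 51.38821598904824 [[-0.41, -0.0, -0.91], [-0.91, -0.0, 0.41], [-0.0, 1.0, 0.0]] [ 0.655  0.145 -0.741] [ 0.655  0.145 -0.741]
-1 1 94.86010493986437 [[-0.0, 0.0, -1.0], [-1.0, -0.0, 0.0], [-0.0, 1.0, 0.0]] [ 0.094 -0.664 -0.741] [ 0.655  0.145 -0.741]
-1 -1 136.29004457682547 [[-0.41, -0.0, -0.91], [-0.91, -0.0, 0.41], [-0.0, 1.0, 0.0]] [ 0.094 -0.664 -0.741] [ 0.655  0.145 -0.741]
```

>>> carry_out(
  commands=[
    [4.6,1.0,-5.3,0,0,0,91],
    [4.6,1.0,-5.3,0,0,0,91],
    [4.6,1.0,-5.3,0,0,0,91],
    [4.6,1.0,-5.3,0,0,0,91],
    [4.6,1.0,-5.3,0,0,0,91],
  ],
)

```text
t: 2.38
tcp_pos: [454.5, -19.9, 202.0]
orientation: [-0.536, -0.09, -0.37, 0.753]
contact_force: [-0.9, 0.1, -0.1]
opening: 91.4
```

>>> carry_out(
  commands=[
    [4.6,1.0,-5.3,0,0,0,91],
    [4.6,1.0,-5.3,0,0,0,91],
    [4.6,1.0,-5.3,0,0,0,91],
    [4.6,1.0,-5.3,0,0,0,91],
    [4.6,1.0,-5.3,0,0,0,91],
  ],
)

```text
t: 2.8
tcp_pos: [454.1, -9.2, 209.3]
orientation: [-0.394, 0.143, -0.519, 0.745]
contact_force: [0.6, -0.4, -0.3]
opening: 90.4
```

>>> carry_out(
  commands=[
    [4.6,1.0,-5.3,0,0,0,91],
    [4.6,1.0,-5.3,0,0,0,91],
    [4.6,1.0,-5.3,0,0,0,91],
    [4.6,1.0,-5.3,0,0,0,91],
    [4.6,1.0,-5.3,0,0,0,91],
  ],
)

```text
t: 3.22
tcp_pos: [453.4, 1.6, 216.9]
orientation: [-0.213, 0.362, -0.618, 0.665]
contact_force: [-0.7, 0.3, 0.3]
opening: 91.3
```

>>> carry_out(
  commands=[
    [4.6,1.0,-5.3,0,0,0,91],
    [4.6,1.0,-5.3,0,0,0,91],
    [4.6,1.0,-5.3,0,0,0,91],
    [4.6,1.0,-5.3,0,0,0,91],
    [4.6,1.0,-5.3,0,0,0,91],
  ],
)

```text
t: 3.63
tcp_pos: [452.4, 12.5, 224.5]
orientation: [0.011, -0.546, 0.657, -0.52]
contact_force: [0.5, -0.9, -0.5]
opening: 90.6
```

>>> carry_out(
  commands=[
    [4.6,1.0,-5.3,0,0,0,91],
    [4.6,1.0,-5.3,0,0,0,91],
    [4.6,1.0,-5.3,0,0,0,91],
    [4.6,1.0,-5.3,0,0,0,91],
    [4.6,1.0,-5.3,0,0,0,91],
  ],
)

```text
t: 4.05
tcp_pos: [450.8, 23.2, 232.1]
orientation: [0.192, 0.677, -0.632, 0.326]
contact_force: [-0.7, 0.2, -0.5]
opening: 91.0
```

Run:
```python
from h import *
o=bot.get_obs(); print(o["t"],o["tcp_pos"].tolist(),o["qpos"].tolist(),o["contact_force"])
rows([478,-70,167],ori(45,13,1),step=20)
```

```text
4.05 [450.8489332505559, 23.23934275931381, 232.06850546934317] [-0.4428778323985631, -0.5535662405898466, 2.475132712072777, 0.6821760212818083, 0.6934780022272597, 0.5066624562032911] [-0.71805185  0.23267648 -0.54902181]
5 rows of [ 0.2  -0.35  0.32] [  5.4 -18.6 -13. ]
```

>>> carry_out(
  commands=[
    [0.2,-0.4,0.3,5,-24,-17,91],
    [0.2,-0.4,0.3,5,-24,-17,91],
    [0.2,-0.4,0.3,5,-24,-17,91],
    [0.2,-0.4,0.3,5,-24,-17,91],
    [0,0,0,0,0,0,91],
  ],
)

```text
t: 4.47
tcp_pos: [473.5, -63.9, 172.5]
orientation: [0.199, 0.68, -0.615, 0.345]
contact_force: [-0.5, 1.0, 0.5]
opening: 91.1
```

Run:
```python
from h import *
o=bot.get_obs(); print(o["t"],o["tcp_pos"].tolist(),o["qpos"].tolist(),o["contact_force"])
rows([478,-70,167],ori(45,13,1),step=20)
rows([554,-52.6,88.8],ori(45,13,1),step=20)
```

```text
4.4667 [473.4813453912989, -63.867996505375935, 172.53082756787114] [-0.693365018233992, -0.2469847521999082, 2.426191728994919, 1.0493028245838283, 0.718751653471737, -0.0895219277262134] [-0.52095014  1.02647567  0.54705028]
1 rows of [-0.41  0.55 -0.01] [ 4.5 -6.1 -5.5]
5 rows of [-0.08  0.11 -0.  ] [ 16.1   2.3 -16.7]
```

>>> carry_out(
  commands=[
    [-0.4,0.5,0,4.5,-6,-5.5,91],
    [0,0,0,0,0,0,91],
  ],
)

```text
t: 4.63
tcp_pos: [478.3, -67.1, 168.4]
orientation: [0.194, 0.681, -0.617, 0.343]
contact_force: [-0.1, -0.2, 0.2]
opening: 91.0
```

```bash
python3 - <<'E'
from h import *
o=bot.get_obs(); print(o["tcp_pos"])
s=imaging.snapshot("wrist"); W=cloud(s,o); np.savez("wrist3.npz",W=W,f=s["frame"]); cv2.imwrite("pics/w3.png",s["frame"][...,::-1])
rows([554,-52.6,88.8],ori(45,13,1),step=20)
E
python3 m2.py wrist3.npz
```

```text
[478.32361955 -67.0542292  168.4494792 ]
5 rows of [-0.04  0.   -0.05] [ 15.2   2.7 -16. ]
blocktop [264. 176.] 4701 [614.1 -39.1  48.8] z [47.  48.8 50.1] (array([618.8, -38.7]), array([75.4, 49.7]), 12.4)
block [264. 183.] 5502 [608.2 -40.1  48.7] z [23.5 48.7 50. ] (array([618.7, -38.7]), array([75.7, 49.9]), 12.5)
red [51. 21.] 3616 [623.2  71.7 167.4] z [143.4 167.4 186.3] (array([606.8,  87.3]), array([41.3, 52. ]), 0.3)
red [490.  76.] 2837 [ 630.2 -143.1  163.6] z [141.  163.6 184.1] (array([ 619.3, -146.3]), array([26.4, 48.7]), 53.8)
jar [ 70. 288.] 251 [500.2  71.7  39.2] z [ 35.2  39.2 194.2] (array([491.3,  36.9]), array([105.8,   9.6]), 78.5)
tray 13.879396430622762 (array([629.3, -39. ]), array([133.7, 400. ]), 1.4)
front edge x= [-7.78899118e-02  5.65355743e+02] yaw 4.45377096818694 [[-210.          575.24657282]
 [ 150.          558.3070916 ]] y ext [-236.87188494  157.05181499]
```

View pics/w3.png

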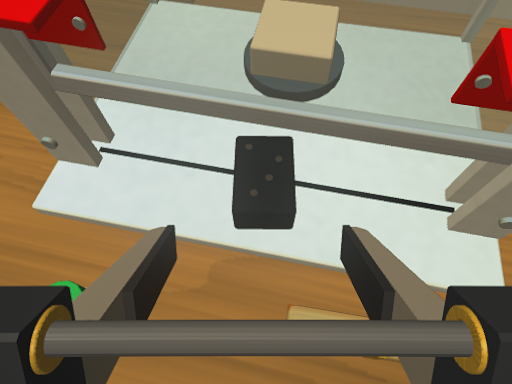

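The block is at (265,183), centred between the open fingers and aligned with them. Both ledges are clear of the approach.

>>> carry_out(
  commands=[
    [0,0,0,19,3.4,-19,91],
    [0,0,0,19,3.4,-19,91],
    [0,0,0,19,3.4,-19,91],
    [0,0,0,10,1.8,-10,91],
    [0,0,0,0,0,0,91],
  ],
)

```text
t: 5.1
tcp_pos: [551.7, -45.7, 113.1]
orientation: [0.195, 0.677, -0.615, 0.355]
contact_force: [-0.3, 0.6, 0.1]
opening: 90.9
```

Run:
```python
from h import *
o=bot.get_obs(); print(o["tcp_pos"],o["contact_force"],o["qpos"])
rows([555,-52.5,89],ori(45,12.7,1),step=20)
```

```text
[551.71953886 -45.69787685 113.11268758] [-0.27284432  0.60633314  0.1270719 ] [-0.52247819  0.13092388  2.23759769  1.35057431  0.53196135 -0.33785972]
2 rows of [ 0.09  0.55 -0.61] [  1.6  -3.4 -12.1]
```

>>> carry_out(
  commands=[
    [0.1,0.5,-0.6,1.6,-3.5,-12,91],
    [0.1,0.5,-0.6,1.6,-3.5,-12,91],
    [0,0,0,0,0,-1,91],
  ],
)

```text
t: 5.35
tcp_pos: [556.3, -47.6, 93.7]
orientation: [0.197, 0.679, -0.617, 0.347]
contact_force: [-0.6, -0.2, 0.2]
opening: 91.0
```

Run:
```python
from h import *
o=bot.get_obs(); print(o["tcp_pos"],o["contact_force"],o["qpos"])
rows([555,-52.5,89],ori(45,12.7,1),step=20)
```

```text
[556.32433898 -47.62163489  93.70400404] [-0.61039327 -0.15967199  0.1636849 ] [-0.51612471  0.19409361  2.21793909  1.41372022  0.51202871 -0.39604728]
1 rows of [-0.06  0.5  -0.5 ] [-1.3 -4.9 -4.7]
```

Correct, then close with 25 N.

>>> carry_out(
  commands=[
    [0,0.5,-0.5,-1.3,-6,-5,91],
    [0,0,0,0,-1,-1,91],
    [0,0,0,0,0,0,91],
  ],
  squeeze=25,
)

```text
t: 5.6
tcp_pos: [555.2, -53.1, 91.8]
orientation: [0.197, 0.679, -0.618, 0.344]
contact_force: [0.3, 0.1, -0.0]
opening: 91.2
```

Run:
```python
from h import *
o=bot.get_obs(); print(o["tcp_pos"],o["contact_force"],o["qpos"])
rows([555,-52.5,89],ori(45,12.7,1),step=20)
```

```text
[555.24699262 -53.10092049  91.80005499] [ 0.2847119   0.10126955 -0.01110309] [-0.52705654  0.19837477  2.2165539   1.40779186  0.5138332  -0.3959173 ]
1 rows of [-0.03  0.26 -0.19] [-0.2  0.6 -2.8]
```

>>> carry_out(
  commands=[
    [0,0.3,-0.2,0,0,-3,70],
    [0,0,0,0,0,0,55],
    [0,0,0,0,0,0,40],
    [0,0,0,0,0,0,40],
    [0,0,0,0,0,0,40],
  ],
  squeeze=25,
)

```text
t: 6.02
tcp_pos: [555.6, -53.5, 91.1]
orientation: [0.198, 0.679, -0.619, 0.342]
contact_force: [0.0, 0.0, 0.5]
opening: 59.6
```

>>> carry_out(
  commands=[
    [0,0,0,0,0,0,40],
    [0,0,0,0,0,0,40],
  ],
)

```text
t: 6.18
tcp_pos: [555.7, -53.5, 91.1]
orientation: [0.198, 0.679, -0.619, 0.342]
contact_force: [-0.5, 0.8, 0.7]
opening: 50.0
```

>>> carry_out(
  commands=[
    [0,0,0,0,0,0,40],
    [0,0,0,0,0,4,40],
    [0,0,0,0,0,4,40],
    [0,0,0,0,0,4,40],
    [0,0,0,0,0,0,40],
  ],
)

```text
t: 6.6
tcp_pos: [555.0, -53.2, 103.4]
orientation: [0.197, 0.679, -0.619, 0.341]
contact_force: [-0.4, -0.7, -1.1]
opening: 49.4
```

```bash
python3 - <<'E'
from h import *
o=bot.get_obs(); print(o["tcp_pos"],o["contact_force"],o["opening"])
s=imaging.snapshot("wrist"); W=cloud(s,o); np.savez("wrist4.npz",W=W,f=s["frame"]); cv2.imwrite("pics/w4.png",s["frame"][...,::-1])
rows([555,-53,99],ori(45,12.7,1),step=20)
E
python3 m2.py wrist4.npz | grep block
```

```text
[555.04445832 -53.22621232 103.36181037] [-0.3556681  -0.65686155 -1.05211385] 49.44050692319037
1 rows of [-0.02  0.    0.04] [ 0.1  0.2 -4.1]
blocktop [206. 230.] 50 [612.4 -12.1  52.3] z [47.8 52.3 55.3] (array([612.9, -11.8]), array([8.6, 3.1]), 19.1)
blocktop [311. 230.] 50 [624.4 -65.3  51.7] z [46.6 51.7 55.7] (array([624.9, -65.7]), array([9.5, 2.8]), 6.9)
blocktop [258. 304.] 374 [582.4 -46.9  51.3] z [46.2 51.3 55.7] (array([582.5, -47. ]), array([ 1.1, 46.9]), 13.0)
block [206. 230.] 50 [612.4 -12.1  52.3] z [47.8 52.3 55.3] (array([612.9, -11.8]), array([8.6, 3.1]), 19.1)
block [311. 230.] 50 [624.4 -65.3  51.7] z [46.6 51.7 55.7] (array([624.9, -65.7]), array([9.5, 2.8]), 6.9)
block [258. 307.] 856 [582.3 -46.9  44.2] z [31.7 44.2 55.3] (array([582.6, -46.8]), array([ 1.2, 47.2]), 12.6)
```

View pics/w4.png

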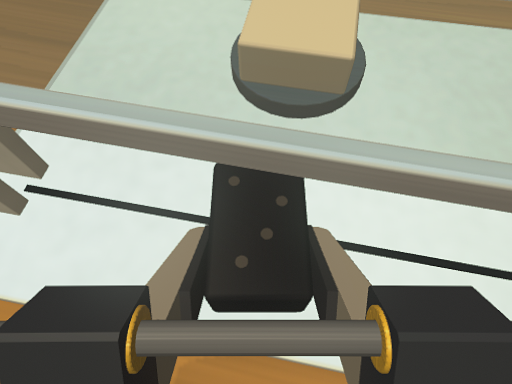

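The block is held squarely, rising clear of the sill below the sash rail. Next I fit the arm's kinematics from the logged poses and locate the third hand.

```bash
cat > kin.py <<'E'
from h import *
from scipy.optimize import least_squares
C=np.array([[0,0,-1],[-1,0,0],[0,1,0.]])
E=lambda a,t:R.from_euler(a,t).as_matrix()
S=[([232.0075,525.6008,301.7037],[.944873,.159068,1.598241,0,1.386199,-.21006]),
([455.0338,-29.26502,198.23245],[-.6061,-.4174,2.461,.8278,.7328,-2.9032]),
([450.84893,23.23934,232.0685],[-0.442878,-0.553566,2.475133,0.682176,0.693478,0.506662]),
([473.48135,-63.868,172.53083],[-0.693365,-0.246985,2.426192,1.049303,0.718752,-0.089522]),
([551.71954,-45.69788,113.11269],[-0.52247819,0.13092388,2.23759769,1.35057431,0.53196135,-0.33785972]),
([556.32434,-47.62163,93.704],[-0.51612471,0.19409361,2.21793909,1.41372022,0.51202871,-0.39604728]),
([555.247,-53.10092,91.80005],[-0.52705654,0.19837477,2.2165539,1.40779186,0.5138332,-0.3959173])]
def A(q):  # columns: b(x,z), l1 z, l2(x,z), lateral y before q4, m(x,y) after q4, d approach
    z1=E('z',q[0]);a2=z1@E('y',q[1]);a3=z1@E('y',q[1]+q[2]);a4=a3@E('z',q[3]);a5=a4@E('y',q[4])
    return np.c_[z1[:,0],z1[:,2],a2[:,2],a3[:,0],a3[:,2],z1[:,1],a4[:,0],a4[:,1],a5[:,0],a5[:,2]],a5@E('z',q[5])@C
M=np.vstack([A(q)[0] for p,q in S]); P=np.hstack([p for p,q in S])
k=np.linalg.lstsq(M,P,rcond=1e-6)[0]; 
LO=np.array([-2.91,-.94,.18,-1.29,.17,-3]);HI=np.array([2.91,2.29,2.7,4.43,2.64,3])
def fk(q): a,r=A(q); return a@k,r
def ik(p,Rt,q0):
    def f(q): x,r=fk(q); return np.r_[(x-p)/100,(R.from_matrix(r)*Rt.inv()).as_rotvec()]
    s=least_squares(f,np.clip(q0,LO+.01,HI-.01),bounds=(LO,HI)); return s.x,s.cost
if __name__=="__main__":
    print("k",k.round(1),"res",np.abs(M@k-P).max())
    q=bot.get_obs()["qpos"]
    for psi in(13,0,-15,-30):
        t=ori(45,psi,1); d=t.as_matrix()[:,1]; x,c=ik(np.array([364,-388,45])-69*d,t,q+[-.7,0,0,0,0,0]); print(psi,x.round(2),c)
    for psi in(0,-15,-30):
      for y in(88,-168):
        t=ori(40,psi,1); d=t.as_matrix()[:,1]
        for z in(185,105): x,c=ik(np.array([606,y,z])-88*d,t,q); print("press",psi,y,z,x.round(2),round(c,6))
    for n in("side","scene"):
        W=np.load(n+"0.npz")["W"]; m=(W[...,2]>55)&(W[...,2]<95)&(W[...,0]>270)&(W[...,0]<480)&(W[...,1]<-150)&(W[...,1]>-420); Q=W[m]; print(n,len(Q),Q.min(0),Q.max(0),Q[Q[:,0].argmin()],Q[Q[:,0].argmax()])
E
python3 kin.py
```

```text
k [  0.  298.1 385.7  47.8 519.1 119.9  -0.   -0.    0.  234. ] res 0.01744922836076057
13 [-1.49  0.32  2.05  0.89  1.12 -0.7 ] 1.295337167817075e-27
0 [-1.49  0.22  2.18  1.02  0.98 -0.63] 6.212580998133166e-30
-15 [-1.46  0.11  2.31  1.18  0.79 -0.54] 4.698126252009683e-19
-30 [-1.37  0.02  2.41  1.37  0.57 -0.44] 5.54564388230401e-26
press 0 88 185 [-0.08 -0.18  2.15  0.11  0.48  1.41] 0.0
press 0 88 105 [-0.08 -0.03  2.2   0.19  0.28  1.33] 0.0
press 0 -168 185 [-0.68 -0.11  2.09  0.67  0.7   0.47] 0.0
press 0 -168 105 [-0.68  0.04  2.13  0.85  0.56  0.25] 0.0
press -15 88 185 [ 0.05 -0.12  2.09 -0.41  0.53  2.17] 0.0
press -15 88 105 [ 0.05  0.03  2.14 -0.6   0.36  2.39] 0.0
press -15 -168 185 [-0.56 -0.14  2.12  0.39  0.52  0.99] 0.0
press -15 -168 105 [-0.56  0.01  2.16  0.59  0.35  0.78] 0.0
press -30 88 185 [ 0.16 -0.01  1.99 -0.68  0.7   2.69] 0.0
press -30 88 105 [ 0.16  0.12  2.04 -0.85  0.57  2.89] 0.0
press -30 -168 185 [-0.43 -0.11  2.09 -0.13  0.47  1.76] 0.0
press -30 -168 105 [-0.43  0.03  2.14 -0.21  0.28  1.85] 0.0
side 251 [ 333.98938671 -270.56410415   55.05617528] [ 444.32906232 -223.83777225   94.91926565] [ 333.98938671 -233.02742299   94.58794311] [ 444.32906232 -270.56410415   82.69542081]
scene 152 [ 338.74844001 -269.98644474   55.17423381] [ 446.79171225 -223.48932551   94.45749488] [ 338.74844001 -230.60100011   92.50428257] [ 446.79171225 -264.69711078   83.59353932]
```

>>> carry_out(
  commands=[
    [0,0,0,-16,-3.5,0,40],
    [0,0,0,-20,-4.5,0,40],
    [0,0,0,-20,-4.5,0,40],
    [0,0,0,-20,-4.5,0,40],
    [0,0,0,0,0,0,40],
  ],
)

```text
t: 7.07
tcp_pos: [477.2, -70.0, 103.9]
orientation: [0.196, 0.679, -0.619, 0.343]
contact_force: [-0.5, 0.3, 0.0]
opening: 49.9
```

Run:
```python
from kin import *
o=bot.get_obs(); q=o["qpos"]; t=ori(45,12.7,1)
for p in([477,-70,160],[477,-70,215],[420,-180,215],[360,-290,215],[301,-401,215],[301,-401,150],[301,-401,88]):
    q,c=ik(np.array(p),t,q); print(p,q.round(2),round(c,6))
W=np.load("wrist4.npz")["W"]; f=np.load("wrist4.npz")["f"]
Q=W[170:295,225:295].reshape(-1,3); Q=Q[np.isfinite(Q[:,0])]; c=np.linalg.lstsq(np.c_[Q[:,:2]-Q[:,:2].mean(0),np.ones(len(Q))],Q[:,2],rcond=None)[0]; print("top slope",c)
```

```text
[477, -70, 160] [-0.69 -0.19  2.41  1.07  0.69 -0.13] 0.0
[477, -70, 215] [-0.69 -0.34  2.39  0.92  0.78  0.08] 0.0
[420, -180, 215] [-1.06 -0.32  2.38  0.9   1.04 -0.17] 0.0
[360, -290, 215] [-1.34 -0.17  2.26  0.86  1.21 -0.38] 0.0
[301, -401, 215] [-1.53  0.05  2.05  0.8   1.32 -0.5 ] 0.0
[301, -401, 150] [-1.53  0.18  2.07  0.84  1.22 -0.61] 0.0
[301, -401, 88] [-1.53  0.32  2.06  0.88  1.13 -0.73] 0.0
top slope [ 2.50911950e-02 -4.56044652e-02  6.16620291e+01]
```

>>> carry_out(
  commands=[
    [0,0,0,0,0,20,40],
    [0,0,0,0,0,30,40],
    [0,0,0,0,0,30,40],
    [0,0,0,0,0,25,40],
    [0,0,0,0,0,0,40],
  ],
)

```text
t: 7.48
tcp_pos: [474.9, -69.2, 211.0]
orientation: [0.197, 0.681, -0.619, 0.338]
contact_force: [0.8, -0.3, -0.2]
opening: 49.8
```

>>> carry_out(
  commands=[
    [0,0,0,-7,-14,2,40],
    [0,0,0,-14,-28,0,40],
    [0,0,0,-14,-28,0,40],
    [0,0,0,-14,-28,0,40],
    [0,0,0,-14,-28,0,40],
  ],
)

```text
t: 7.9
tcp_pos: [411.9, -193.1, 213.9]
orientation: [0.193, 0.68, -0.617, 0.346]
contact_force: [0.4, 1.2, -1.3]
opening: 49.8
```

>>> carry_out(
  commands=[
    [0,0,0,-14,-28,0,40],
    [0,0,0,-14,-28,0,40],
    [0,0,0,-14,-28,0,40],
    [0,0,0,-14,-28,0,40],
    [0,0,0,-14,-28,0,40],
  ],
)

```text
t: 8.32
tcp_pos: [338.0, -339.0, 210.1]
orientation: [0.194, 0.68, -0.616, 0.347]
contact_force: [0.4, -0.4, -1.2]
opening: 49.8
```

Run:
```python
from h import *
o=bot.get_obs(); print(o["tcp_pos"],o["opening"],o["qpos"].round(2)); rows([301,-401,200],ori(45,12.7,1),step=30)
```

```text
[ 338.0086495  -339.04358933  210.07682741] 49.818065451058324 [-1.43 -0.05  2.17  0.84  1.26 -0.46]
3 rows of [-0.04  0.11 -0.26] [-12.3 -20.7  -3.4]
```

>>> carry_out(
  commands=[
    [0,0.1,-0.3,-12,-21,-3,40],
    [0,0.1,-0.3,-12,-21,-3,40],
    [0,0.1,-0.3,-12,-18,-3,40],
    [0,0,0,0,0,0,40],
    [0,0,0,0,0,-20,40],
  ],
)

```text
t: 8.73
tcp_pos: [298.4, -410.9, 179.1]
orientation: [0.201, 0.676, -0.622, 0.34]
contact_force: [-0.1, -0.1, -1.4]
opening: 49.9
```

Run:
```python
from h import *
o=bot.get_obs(); print(o["tcp_pos"],o["opening"]); rows([301,-401,100],ori(45,12.7,1),step=30)
s=imaging.snapshot("side"); W=cloud(s); np.savez("side5.npz",W=W,f=s["frame"])
s2=imaging.snapshot("wrist"); o=bot.get_obs(); np.savez("wrist5.npz",W=cloud(s2,o),f=s2["frame"])
cv2.imwrite("pics/p5.png",np.vstack([s["frame"][150:],s2["frame"]])[...,::-1][:600])
```

```text
[ 298.42913518 -410.94368292  179.13868458] 49.86272067146103
3 rows of [0.1  0.09 0.21] [  0.9   3.3 -26.4]
```

View pics/p5.png

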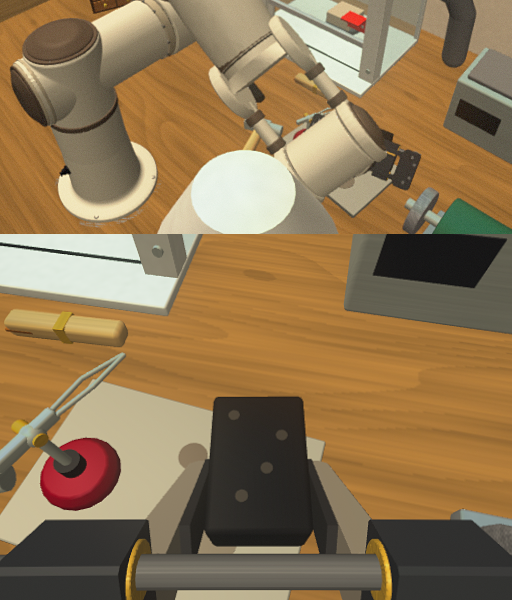

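The wrist view shows the block held over the free end of the board, with the third hand well clear to the left. I'm lowering.

>>> carry_out(
  commands=[
    [0.1,0.1,0.2,1,3,-24,40],
    [0.1,0.1,0.2,1,3,-24,40],
    [0.1,0.1,0.2,1,3,-24,40],
    [0,0,0,0,0,-3,40],
    [0,0,0,0,0,0,40],
  ],
)

```text
t: 9.25
tcp_pos: [304.7, -394.3, 98.4]
orientation: [0.197, 0.684, -0.614, 0.342]
contact_force: [0.1, 0.1, -1.0]
opening: 49.8
```

Run:
```python
from h import *
o=bot.get_obs(); print(o["tcp_pos"],o["opening"],o["contact_force"]); rows([301,-401,88],ori(45,12.7,1),step=30)
s=imaging.snapshot("wrist"); W=cloud(s,o)
m=(abs(W[...,2]-12)<3)&(W[...,0]>250)&(W[...,0]<500)&(W[...,1]<-200)&(W[...,1]>-470); P=W[m]; print(np.median(P[:,2]),cv2.minAreaRect(P[:,:2].astype(np.float32)),P.min(0),P.max(0))
```

```text
[ 304.67452808 -394.28492649   98.420874  ] 49.77954162019039 [ 0.09014311  0.05933161 -1.04358342]
1 rows of [-0.73  0.05 -0.32] [ -3.7  -6.7 -10.4]
10.93556829486527 ((372.1058349609375, -313.2221374511719), (239.922119140625, 159.78274536132812), 84.81791687011719) [ 289.99073125 -439.21012952    9.00340519] [ 461.66412458 -200.0078795    14.98616197]
```

>>> carry_out(
  commands=[
    [-0.7,0,-0.3,-1,-3,-4,40],
    [0,0,0,0,0,-3,40],
    [0,0,0,0,0,-2,40],
    [0,0,0,0,0,0,40],
  ],
)

```text
t: 9.63
tcp_pos: [304.4, -399.7, 93.2]
orientation: [0.196, 0.676, -0.622, 0.343]
contact_force: [-0.5, 1.3, -1.3]
opening: 49.9
```

Run:
```python
from h import *
o=bot.get_obs(); print(o["tcp_pos"],o["opening"],o["contact_force"]); rows([301,-401,88],ori(45,12.7,1),step=30)
```

```text
[ 304.4315144  -399.73171201   93.18931025] 49.92167059383694 [-0.49189051  1.30123933 -1.33578251]
1 rows of [ 0.47  0.15 -0.05] [-3.4 -1.3 -5.2]
```

>>> carry_out(
  commands=[
    [0.4,0.1,0,0,0,-3,40],
    [0,0,0,0,0,-2,40],
    [0,0,0,0,0,-1,40],
    [0,0,0,0,0,0,40],
  ],
)

```text
t: 9.97
tcp_pos: [304.4, -401.2, 88.3]
orientation: [0.196, 0.678, -0.62, 0.342]
contact_force: [-0.6, 1.2, 0.1]
opening: 49.7
```

Run:
```python
from h import *
o=bot.get_obs(); print(o["tcp_pos"],o["opening"],o["contact_force"]); rows([301,-401,88],ori(45,12.7,1),step=30)
```

```text
[ 304.43894103 -401.21030279   88.26993274] 49.71446988462683 [-0.57240857  1.22294264  0.11126492]
1 rows of [ 0.2   0.09 -0.03] [-3.4  0.2 -0.3]
```

>>> carry_out(
  commands=[
    [0,0,0,0,0,-1,40],
    [0,0,0,0,0,-0.5,52],
    [0,0,0,0,0,0,56],
    [0,0,0,0,0,0,64],
    [0,0,0,0,0,0,75],
  ],
)

```text
t: 10.38
tcp_pos: [304.5, -401.9, 87.8]
orientation: [0.197, 0.677, -0.62, 0.343]
contact_force: [-0.4, 0.1, 0.1]
opening: 67.1
```

>>> carry_out(
  commands=[
    [0,0,0,0,0,0,85],
    [0,0,0,0,0,0,85],
    [0,0,0,0,0,0,85],
  ],
)

```text
t: 10.63
tcp_pos: [304.6, -401.8, 87.7]
orientation: [0.197, 0.678, -0.62, 0.343]
contact_force: [-0.5, 0.9, 0.6]
opening: 84.7
```

>>> carry_out(
  commands=[
    [0,0,0,-8,-2,8,85],
    [0,0,0,-14,-3,14,85],
    [0,0,0,-14,-3,16,85],
    [0,0,0,-10,-2,25,85],
    [0,0,0,0,0,30,85],
  ],
)

```text
t: 11.05
tcp_pos: [255.1, -407.4, 179.8]
orientation: [0.198, 0.682, -0.615, 0.341]
contact_force: [0.4, -0.7, 0.6]
opening: 84.8
```

>>> carry_out(
  commands=[
    [0,0,0,0,0,30,85],
    [0,0,0,0,0,20,85],
    [0,0,0,0,0,0,85],
  ],
)

```text
t: 11.3
tcp_pos: [252.7, -409.9, 238.6]
orientation: [0.197, 0.679, -0.619, 0.341]
contact_force: [-0.0, -0.4, 0.2]
opening: 85.3
```

Run:
```python
from h import *
o=bot.get_obs(); print(o["t"],o["tcp_pos"],o["qpos"].round(2))
s=imaging.snapshot("wrist"); W=cloud(s,o); cv2.imwrite("pics/w6.png",s["frame"][...,::-1])
hsv=cv2.cvtColor(s["frame"],cv2.COLOR_RGB2HSV); m=(hsv[...,2]<85)&(W[...,2]>20)&(W[...,2]<60)&(W[...,0]>300)&(W[...,0]<450)&(W[...,1]<-320)&(W[...,1]>-460)
k,L,st,c=cv2.connectedComponentsWithStats(m.astype(np.uint8)); i=1+st[1:,4].argmax(); P=W[L==i]
print(cv2.minAreaRect(P[:,:2].astype(np.float32)),np.percentile(P[:,2],[5,50,95]))
T=P[P[:,2]>43]; print(np.linalg.lstsq(np.c_[T[:,:2]-T[:,:2].mean(0),np.ones(len(T))],T[:,2],rcond=None)[0])
```

```text
11.3 [ 252.69766387 -409.90144407  238.64188181] [-1.64 -0.    2.05  0.76  1.43 -0.53]
((367.87994384765625, -386.9786071777344), (75.1062240600586, 48.862525939941406), 12.919163703918457) [35.30098319 45.67110895 46.87910776]
[ 1.48366950e-03 -1.62704654e-03  4.57191975e+01]
```

View pics/w6.png

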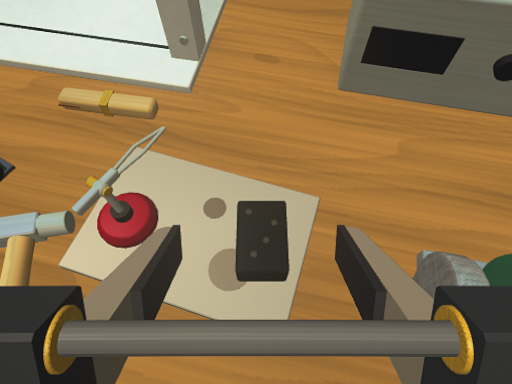

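The block lies flat at (262,240), about (2,−74) in the board frame with top slope ~0. Next I close the fingers and go to the right ledge.

Run:
```python
from kin import *
o=bot.get_obs(); q=o["qpos"]
for psi in(0,-6):
  t=ori(40,psi,1); d=t.as_matrix()[:,1]; q=o["qpos"]; print(psi)
  for tip in([560,-167,240],[612,-167,215],[612,-167,111],[612,-40,140],[608,87.5,215],[608,87.5,111]):
    p=np.array(tip)-88.1*d; q,c=ik(p,t,q); print(tip,p.round(1),q.round(2),round(c,6))
t=ori(40,-6,1); rows(np.array([560,-167,240])-88.1*t.as_matrix()[:,1],t,step=35)
```

```text
0
[560, -167, 240] [ 503.4 -167.   307.5] [-0.75 -0.31  2.14  0.62  0.87  0.52] 0.0
[612, -167, 215] [ 555.4 -167.   282.5] [-0.67 -0.14  2.05  0.62  0.75  0.54] 0.0
[612, -167, 111] [ 555.4 -167.   178.5] [-0.67  0.04  2.12  0.83  0.57  0.28] 0.0
[612, -40, 140] [555.4 -40.  207.5] [-0.4  -0.11  2.19  0.58  0.47  0.73] 0.0
[608, 87.5, 215] [551.4  87.5 282.5] [-0.08 -0.22  2.12  0.1   0.55  1.42] 0.0
[608, 87.5, 111] [551.4  87.5 178.5] [-0.08 -0.04  2.19  0.18  0.3   1.34] 0.0
-6
[560, -167, 240] [ 503.7 -161.1  307.5] [-0.71 -0.34  2.16  0.54  0.79  0.69] 0.0
[612, -167, 215] [ 555.7 -161.1  282.5] [-0.63 -0.15  2.06  0.54  0.68  0.72] 0.0
[612, -167, 111] [ 555.7 -161.1  178.5] [-0.63  0.02  2.14  0.77  0.48  0.45] 0.0
[612, -40, 140] [555.7 -34.1 207.5] [-0.34 -0.11  2.19  0.4   0.41  1.02] 0.0
[608, 87.5, 215] [551.7  93.4 282.5] [-0.03 -0.2   2.1  -0.1   0.54  1.71] 0.0
[608, 87.5, 111] [551.7  93.4 178.5] [-0.03 -0.02  2.17 -0.17  0.29  1.8 ] 0.0
8 rows of [-0.05  0.63 -2.33] [31.4 31.1  8.8]
```

>>> carry_out(
  commands=[
    [0,0.6,-1.6,20,20,12,40],
    [0,0.6,-1.6,31,30,10,0],
    [0,0.6,-1.6,31,30,10,0],
    [0,0.6,-1.6,31,30,10,0],
    [0,0.6,-1.6,31,30,10,0],
  ],
)

```text
t: 11.77
tcp_pos: [389.0, -274.0, 281.5]
orientation: [0.235, 0.675, -0.646, 0.268]
contact_force: [1.5, -1.2, -0.6]
opening: 53.7
```

>>> carry_out(
  commands=[
    [0,0.6,-1.6,31,30,9,0],
    [0,0.6,-1.6,31,30,9,0],
    [0,0.6,-1.6,31,30,9,0],
    [0,0,0,10,10,0,0],
    [0,0,0,0,0,0,0],
  ],
)

```text
t: 12.18
tcp_pos: [488.7, -168.6, 303.0]
orientation: [0.252, 0.67, -0.659, 0.229]
contact_force: [0.3, -0.2, -1.1]
opening: 20.3
```

```bash
cat > g.py <<'E'
from kin import *; import sys
o=bot.get_obs(); t=ori(40,0,1); Rc=R.from_quat(o["orientation"]); tip=o["tcp_pos"]+88.1*Rc.as_matrix()[:,1]
low=tip-10*Rc.as_matrix()[:,0]*np.sign(Rc.as_matrix()[2,0])
print("t",round(o["t"],2),"tcp",o["tcp_pos"].round(1),"tip",tip.round(1),"low",low.round(1),"F",o["contact_force"].round(1),"op",round(o["opening"],1))
w=(t*Rc.inv()).as_rotvec(degrees=True); print("rot fix",w.round(2))
if "i" in sys.argv:
    s=imaging.snapshot("wrist"); W=cloud(s,o); hsv=cv2.cvtColor(s["frame"],cv2.COLOR_RGB2HSV); H,S,V=[hsv[...,i].astype(int) for i in range(3)]
    m=((H<6)|(H>174))&(S>150)&(V>60)&(W[...,0]>560)
    k,L,st,c=cv2.connectedComponentsWithStats(m.astype(np.uint8))
    for i in range(1,k):
        if st[i,4]>60:
            P=W[L==i]; zt=np.percentile(P[:,2],90); T=P[P[:,2]>zt-5]; print("red",c[i].round(),st[i,4],"top z",round(zt,1),"mean",T.mean(0).round(1),"min",T.min(0).round(1),"max",T.max(0).round(1))
    cv2.imwrite(f"pics/{sys.argv[2]}.png",s["frame"][...,::-1])
E
python3 g.py i w7
```

```text
t 12.18 tcp [ 488.7 -168.6  303. ] tip [ 545.  -168.3  235.2] low [ 537.3 -168.   228.8] F [ 0.3 -0.2 -1.1] op 20.3
rot fix [-1.47 -0.29  1.43]
red [256. 173.] 3087 top z 184.1 mean [ 613.2 -166.4  183.3] min [ 593.3 -191.4  180.1] max [ 635.5 -140.7  185.7]
```

>>> carry_out(
  commands=[
    [-0.7,0,0.7,20,0.5,-8,0],
    [-0.7,0,0.7,20,0.5,-10,0],
    [0,0,0,20,0.5,-8,0],
    [0,0,0,10,0,-8,0],
    [0,0,0,0,0,0,0],
  ],
)

```text
t: 12.65
tcp_pos: [555.5, -174.0, 260.8]
orientation: [-0.24, -0.666, 0.667, -0.234]
contact_force: [-0.5, 0.8, -0.1]
opening: 0.5
```

```bash
python3 g.py
```

```text
t 12.65 tcp [ 555.5 -174.   260.8] tip [ 611.1 -174.3  192.5] low [ 603.4 -174.3  186.2] F [-0.5  0.8 -0.1] op 0.5
rot fix [-0.07 -0.86  0.43]
```

>>> carry_out(
  commands=[
    [0,-0.8,0.4,2,7.5,2,0],
    [0,0,0,0,0,-3,0],
    [0,0,0,0,0,-2,0],
    [0,0,0,0,0,-2,0],
  ],
)

```text
t: 12.98
tcp_pos: [555.8, -168.8, 256.9]
orientation: [0.245, 0.665, -0.663, 0.241]
contact_force: [-4.3, 4.7, 9.1]
opening: 0.5
```

```bash
python3 g.py
```

```text
t 12.98 tcp [ 555.8 -168.8  256.9] tip [ 612.6 -168.7  189.5] low [ 604.9 -168.6  183.1] F [-4.3  4.7  9.1] op 0.5
rot fix [-0.3   0.13  0.25]
```

>>> carry_out(
  commands=[
    [0,0,0,0,0,-3,0],
    [0,0,0,0,0,-3,0],
    [0,0,0,0,0,-3,0],
  ],
)

```text
t: 13.23
tcp_pos: [555.4, -168.8, 253.7]
orientation: [0.247, 0.665, -0.662, 0.244]
contact_force: [-6.3, 3.4, 9.9]
opening: 0.1
```

```bash
python3 g.py i w8
```

```text
t 13.23 tcp [ 555.4 -168.8  253.7] tip [ 612.8 -168.5  186.8] low [ 605.2 -168.5  180.3] F [-6.3  3.4  9.9] op 0.1
rot fix [-0.33  0.59  0.14]
red [250. 231.] 2753 top z 181.6 mean [ 620.9 -164.   182.5] min [ 586.2 -191.3  177.9] max [ 635.5 -141.   232.8]
```

>>> carry_out(
  commands=[
    [0,0,0,0,0,-5,0],
    [0,0,0,0,0,-4,0],
  ],
)

```text
t: 13.45
tcp_pos: [555.5, -169.0, 249.0]
orientation: [0.249, 0.664, -0.661, 0.246]
contact_force: [-5.6, 4.1, 9.9]
opening: 0.5
```

```bash
python3 g.py
```

```text
t 13.45 tcp [ 555.5 -169.   249. ] tip [ 613.2 -168.8  182.5] low [ 605.7 -168.7  176. ] F [-5.6  4.1  9.9] op 0.5
rot fix [-0.29  0.96  0.08]
```

>>> carry_out(
  commands=[
    [0,0.5,0,0,0,12,0],
    [0,0.4,0,-1,10,10,0],
    [0,0,0,-1,36,0,0],
    [0,0,0,-1,36,0,0],
    [0,0,0,-1,36,0,0],
  ],
)

```text
t: 13.87
tcp_pos: [548.4, -57.3, 275.4]
orientation: [-0.25, -0.661, 0.666, -0.238]
contact_force: [-0.6, -0.0, -0.2]
opening: 0.5
```

>>> carry_out(
  commands=[
    [0,0,0,-1,36,0,0],
    [0,0,0,-1,36,0,0],
    [0,0,0,-1,36,0,0],
    [0,0,0,0,20,0,0],
    [0,0,0,0,0,0,0],
  ],
)

```text
t: 14.28
tcp_pos: [540.5, 77.2, 277.6]
orientation: [-0.252, -0.66, 0.666, -0.24]
contact_force: [-0.3, 0.8, -0.1]
opening: 0.5
```

```bash
python3 g.py i w9
```

```text
t 14.28 tcp [540.5  77.2 277.6] tip [598.   76.  210.8] low [590.4  76.1 204.3] F [-0.3  0.8 -0.1] op 0.5
rot fix [0.08 0.74 1.07]
red [227. 233.] 2685 top z 186.5 mean [611.   95.1 187.7] min [574.6  63.7 182.2] max [628.1 114.  253.7]
```

>>> carry_out(
  commands=[
    [0,0.7,1.0,10,13,-8,0],
    [0,0,0,0,0,-8,0],
    [0,0,0,0,0,-4,0],
    [0,0,0,0,0,-4,0],
  ],
)

```text
t: 14.67
tcp_pos: [551.6, 84.5, 255.6]
orientation: [-0.246, -0.662, 0.665, -0.242]
contact_force: [-1.6, 4.6, 6.1]
opening: 0.7
```

```bash
python3 g.py
```

```text
t 14.67 tcp [551.6  84.5 255.6] tip [608.7  84.  188.5] low [601.1  84.  182. ] F [-1.6  4.6  6.1] op 0.7
rot fix [0.16 0.38 0.34]
```

>>> carry_out(
  commands=[
    [0,0.3,0,0,0,-5,0],
    [0,0,0,0,0,-5,0],
    [0,0,0,0,0,-5,0],
  ],
)

```text
t: 14.92
tcp_pos: [553.3, 81.1, 243.9]
orientation: [-0.249, -0.661, 0.665, -0.241]
contact_force: [-3.8, 3.6, 5.5]
opening: 0.4
```

```bash
python3 g.py
```

```text
t 14.92 tcp [553.3  81.1 243.9] tip [610.7  80.4 177. ] low [603.1  80.4 170.5] F [-3.8  3.6  5.5] op 0.4
rot fix [0.06 0.59 0.68]
```

>>> carry_out(
  commands=[
    [0,0,0,0,1,-4,0],
    [0,0.3,0.3,0,0,12,0],
    [0,0.3,0.3,0,-10,8,0],
    [0,0,0,1,-36,0,0],
    [0,0,0,1,-36,0,0],
  ],
)

```text
t: 15.33
tcp_pos: [553.1, -3.3, 258.7]
orientation: [-0.241, -0.664, 0.665, -0.242]
contact_force: [0.5, 0.1, -0.4]
opening: 0.6
```

>>> carry_out(
  commands=[
    [0,0,0,1,-36,0,0],
    [0,0,0,1,-36,0,0],
    [0,0,0,1,-36,0,0],
    [0,0,0,1,-36,0,0],
    [0,0,0,0,-20,0,0],
  ],
)

```text
t: 15.75
tcp_pos: [552.4, -183.7, 259.1]
orientation: [-0.246, -0.661, 0.667, -0.24]
contact_force: [-0.4, -0.2, 0.3]
opening: 0.7
```

>>> carry_out(
  commands=[
    [0,0,0,0,0,0,0],
  ],
)

```text
t: 15.83
tcp_pos: [551.4, -189.3, 259.3]
orientation: [-0.249, -0.659, 0.668, -0.238]
contact_force: [-0.2, -0.1, 0.1]
opening: 0.2
```

```bash
python3 g.py i w10
```

```text
t 15.83 tcp [ 551.4 -189.3  259.3] tip [ 608.3 -190.8  192.1] low [ 600.7 -190.7  185.6] F [-0.2 -0.1  0.1] op 0.2
rot fix [0.42 0.29 1.04]
red [210. 239.] 3866 top z 174.5 mean [ 615.8 -161.5  175. ] min [ 584.3 -190.9  170.8] max [ 635.9 -141.2  236.2]
```

>>> carry_out(
  commands=[
    [0.3,0.3,1.0,5,25,-4,0],
    [0,0,0,0,0,-5,0],
    [0,0,0,0,0,-6,0],
    [0,0,0,0,0,-6,0],
    [0,0.3,0,0,0,-6,0],
  ],
)

```text
t: 16.3
tcp_pos: [556.3, -163.9, 235.3]
orientation: [-0.243, -0.661, 0.667, -0.242]
contact_force: [-7.3, 1.1, 9.5]
opening: 0.3
```

```bash
python3 g.py
```

```text
t 16.3 tcp [ 556.3 -163.9  235.3] tip [ 613.  -164.6  167.9] low [ 605.4 -164.6  161.5] F [-7.3  1.1  9.5] op 0.3
rot fix [0.44 0.13 0.19]
```

>>> carry_out(
  commands=[
    [0,0,0,0,0,-3,0],
    [0,0,0,0,0,12,0],
    [0,0,0,0,10,8,0],
    [0,0,0,0,36,0,0],
    [0,0,0,0,36,0,0],
  ],
)

```text
t: 16.72
tcp_pos: [555.3, -83.5, 252.4]
orientation: [-0.245, -0.659, 0.669, -0.241]
contact_force: [0.6, -0.0, -0.9]
opening: 0.7
```

>>> carry_out(
  commands=[
    [0,0,0,0,36,0,0],
    [0,0,0,0,36,0,0],
    [0,0,0,0,36,0,0],
    [0,0,0,0,36,0,0],
    [0,0,0,0,20,0,0],
  ],
)

```text
t: 17.13
tcp_pos: [551.0, 90.7, 250.9]
orientation: [-0.245, -0.659, 0.668, -0.243]
contact_force: [-0.1, -1.0, -0.1]
opening: 0.3
```

>>> carry_out(
  commands=[
    [0,0,0,0,0,0,0],
  ],
)

```text
t: 17.22
tcp_pos: [549.7, 94.6, 250.2]
orientation: [-0.243, -0.66, 0.667, -0.245]
contact_force: [0.1, -0.2, 0.3]
opening: 0.6
```

```bash
python3 g.py i w11
```

```text
t 17.22 tcp [549.7  94.6 250.2] tip [606.8  93.8 183.1] low [599.2  93.8 176.6] F [ 0.1 -0.2  0.3] op 0.6
rot fix [0.58 0.37 0.07]
red [281. 240.] 1924 top z 166.3 mean [612.6  79.7 169.2] min [577.2  62.5 161.8] max [628.2 113.5 232.6]
```

>>> carry_out(
  commands=[
    [0.5,0.3,0,1,-6,-8,0],
    [0,0,0,0,1,-6,0],
    [0,0,0,0,1,-6,0],
    [0,0,0,0,1,-6,0],
  ],
)

```text
t: 17.6
tcp_pos: [552.0, 88.0, 225.9]
orientation: [-0.245, -0.662, 0.665, -0.244]
contact_force: [-4.1, 0.6, 5.8]
opening: 0.8
```

```bash
python3 g.py
```

```text
t 17.6 tcp [552.   88.  225.9] tip [609.1  87.7 158.9] low [601.5  87.7 152.4] F [-4.1  0.6  5.8] op 0.8
rot fix [0.18 0.45 0.14]
```

>>> carry_out(
  commands=[
    [0,0.4,0,0,0,12,0],
    [0,0,0,0,-10,12,0],
    [0,0,0,1,-36,0,0],
    [0,0,0,1,-36,0,0],
    [0,0,0,1,-36,0,0],
  ],
)

```text
t: 18.02
tcp_pos: [552.4, -32.6, 246.5]
orientation: [-0.24, -0.664, 0.666, -0.242]
contact_force: [1.1, 0.0, -0.3]
opening: 0.9
```

>>> carry_out(
  commands=[
    [0,0,0,1,-36,0,0],
    [0,0,0,1,-36,0,0],
    [0,0,0,1,-36,0,0],
    [0,0,0,0,-5,0,0],
    [0,0,0,0,0,0,0],
  ],
)

```text
t: 18.43
tcp_pos: [552.0, -163.1, 245.8]
orientation: [-0.246, -0.66, 0.669, -0.237]
contact_force: [0.7, 0.7, -0.2]
opening: 0.4
```

```bash
python3 g.py i w12
```

```text
t 18.43 tcp [ 552.  -163.1  245.8] tip [ 608.6 -164.5  178.3] low [ 600.9 -164.4  171.9] F [ 0.7  0.7 -0.2] op 0.4
rot fix [ 0.38 -0.04  0.94]
red [267. 230.] 2214 top z 158.8 mean [ 621.4 -170.   160.9] min [ 584.1 -191.8  155.1] max [ 635.5 -141.7  223.4]
```

>>> carry_out(
  commands=[
    [0.3,0,0.9,4,-2,-8,0],
    [0,0,0,0,0,-6,0],
    [0,0,0,0,0,-6,0],
    [0,0,0,0,0,-6,0],
    [0,0.3,0,0,0,-6,0],
  ],
)

```text
t: 18.9
tcp_pos: [557.7, -162.6, 217.2]
orientation: [-0.241, -0.661, 0.667, -0.244]
contact_force: [-7.3, -1.1, 9.4]
opening: 0.3
```

```bash
python3 g.py
```

```text
t 18.9 tcp [ 557.7 -162.6  217.2] tip [ 614.5 -163.2  149.8] low [ 606.8 -163.3  143.4] F [-7.3 -1.1  9.4] op 0.3
rot fix [ 0.52  0.1  -0.04]
```

>>> carry_out(
  commands=[
    [0.4,0,0,0,0,13,0],
    [0,0,0,0,10,13,0],
    [0,0,0,0,36,0,0],
    [0,0,0,0,36,0,0],
    [0,0,0,0,36,0,0],
  ],
)

```text
t: 19.32
tcp_pos: [556.5, -40.3, 242.4]
orientation: [-0.244, -0.663, 0.665, -0.241]
contact_force: [-0.0, 0.5, -0.4]
opening: 0.5
```

>>> carry_out(
  commands=[
    [0,0,0,0,36,0,0],
    [0,0,0,0,36,0,0],
    [0,0,0,0,36,0,0],
    [0,0,0,0,12,0,0],
    [0,0,0,0,0,0,0],
  ],
)

```text
t: 19.73
tcp_pos: [550.1, 97.3, 240.2]
orientation: [0.239, 0.666, -0.662, 0.246]
contact_force: [0.2, 0.4, -0.1]
opening: 0.3
```

```bash
python3 g.py i w13
```

```text
t 19.73 tcp [550.1  97.3 240.2] tip [606.9  98.1 172.8] low [599.2  98.  166.3] F [ 0.2  0.4 -0.1] op 0.3
rot fix [-0.1   0.11 -0.65]
red [293. 246.] 1968 top z 184.2 mean [590.7  94.7 206.2] min [571.4  80.3 179.3] max [614.1  98.8 264.4]
```

>>> carry_out(
  commands=[
    [0,0,-0.6,1,-10,-11,0],
    [0,0,0,0,0,-7,0],
    [0,0,0,0,0,-5,0],
    [0,0,0,0,1,-5,0],
    [0,0,0,0,1,-5,0],
  ],
)

```text
t: 20.2
tcp_pos: [552.1, 87.0, 208.8]
orientation: [0.245, 0.664, -0.663, 0.244]
contact_force: [-4.2, -0.4, 5.6]
opening: 0.3
```

```bash
python3 g.py
```

```text
t 20.2 tcp [552.1  87.  208.8] tip [609.3  87.  141.8] low [601.7  87.  135.3] F [-4.2 -0.4  5.6] op 0.3
rot fix [-0.08  0.52  0.03]
```

>>> carry_out(
  commands=[
    [0,0.4,0,0,0,12,0],
    [0,0,0,0,-10,12,0],
    [0,0,0,1,-36,0,0],
    [0,0,0,1,-36,0,0],
    [0,0,0,1,-36,0,0],
  ],
)

```text
t: 20.62
tcp_pos: [552.8, -31.4, 230.3]
orientation: [0.24, 0.666, -0.663, 0.243]
contact_force: [0.4, 0.1, 0.2]
opening: 0.4
```

>>> carry_out(
  commands=[
    [0,0,0,1,-36,0,0],
    [0,0,0,1,-36,0,0],
    [0,0,0,1,-36,0,0],
    [0,0,0,0,-5,0,0],
    [0,0,0,0,0,0,0],
  ],
)

```text
t: 21.03
tcp_pos: [553.5, -160.3, 230.6]
orientation: [-0.246, -0.663, 0.665, -0.239]
contact_force: [0.1, 0.3, -0.9]
opening: 0.2
```

```bash
python3 g.py i w14
```

```text
t 21.03 tcp [ 553.5 -160.3  230.6] tip [ 610.3 -160.7  163.3] low [ 602.7 -160.7  156.8] F [ 0.1  0.3 -0.9] op 0.2
rot fix [-0.07  0.14  0.57]
red [280. 235.] 2106 top z 142.5 mean [ 620.2 -173.9  144.9] min [ 583.7 -191.9  138.3] max [ 635.7 -141.3  211.4]
```

>>> carry_out(
  commands=[
    [0,0.1,0.5,2,-6,-8,0],
    [0,0,0,0,0,-7,0],
    [0,0,0,0,0,-6,0],
    [0,0,0,0,0,-6,0],
    [0,0.3,0,0,0,-6,0],
  ],
)

```text
t: 21.5
tcp_pos: [557.7, -163.3, 200.8]
orientation: [-0.242, -0.662, 0.666, -0.244]
contact_force: [-6.8, -2.6, 10.3]
opening: 0.2
```

```bash
python3 g.py
```

```text
t 21.5 tcp [ 557.7 -163.3  200.8] tip [ 614.5 -163.6  133.5] low [ 606.9 -163.7  127. ] F [-6.8 -2.6 10.3] op 0.2
rot fix [ 0.33  0.2  -0.05]
```

Right is at 127 and left at 135. Back to left.

>>> carry_out(
  commands=[
    [0.3,0.2,0,0,0,13,0],
    [0,0,0,0,10,13,0],
    [0,0,0,0,36,0,0],
    [0,0,0,0,36,0,0],
    [0,0,0,0,36,0,0],
  ],
)

```text
t: 21.92
tcp_pos: [556.7, -40.0, 225.7]
orientation: [0.243, 0.665, -0.664, 0.24]
contact_force: [0.3, -0.8, -0.5]
opening: 0.1
```

>>> carry_out(
  commands=[
    [0,0,0,0,36,0,0],
    [0,0,0,0,36,0,0],
    [0,0,0,0,36,0,0],
    [0,0,0,0,5,0,0],
    [0,0,0,0,0,0,0],
  ],
)

```text
t: 22.33
tcp_pos: [550.0, 90.2, 222.6]
orientation: [0.237, 0.669, -0.661, 0.245]
contact_force: [-0.7, -0.4, -0.7]
opening: 0.7
```

```bash
python3 g.py i w15
```

```text
t 22.33 tcp [550.   90.2 222.6] tip [606.4  91.5 154.9] low [598.8  91.4 148.5] F [-0.7 -0.4 -0.7] op 0.7
rot fix [-0.39 -0.16 -0.85]
red [275. 239.] 1650 top z 169.3 mean [591.1  88.5 185.6] min [577.5  73.4 164.7] max [611.   91.9 205.3]
```

>>> carry_out(
  commands=[
    [-0.3,-0.1,-0.8,1,-4,-10,0],
    [0,0,0,0,0,-6,0],
    [0,0,0,0,0,-5,0],
    [0,0,0,0,1,-5,0],
    [0,0,0,0,1,-5,0],
  ],
)

```text
t: 22.8
tcp_pos: [551.8, 86.6, 192.7]
orientation: [0.244, 0.664, -0.663, 0.243]
contact_force: [-4.3, -2.3, 6.3]
opening: 0.5
```

```bash
python3 g.py
```

```text
t 22.8 tcp [551.8  86.6 192.7] tip [608.7  86.7 125.5] low [601.1  86.7 119. ] F [-4.3 -2.3  6.3] op 0.5
rot fix [-0.09  0.28  0.01]
```

>>> carry_out(
  commands=[
    [0,0.3,0,0,0,12,0],
    [0,0,0,0,-10,12,0],
    [0,0,0,1,-36,0,0],
    [0,0,0,1,-36,0,0],
    [0,0,0,1,-36,0,0],
  ],
)

```text
t: 23.22
tcp_pos: [552.6, -29.8, 214.4]
orientation: [0.238, 0.667, -0.663, 0.242]
contact_force: [0.3, -0.4, -0.6]
opening: 0.4
```

>>> carry_out(
  commands=[
    [0,0,0,1,-36,0,0],
    [0,0,0,1,-36,0,0],
    [0,0,0,1,-36,0,0],
    [0,0,0,0,-8,0,0],
    [0,0,0,0,0,0,0],
  ],
)

```text
t: 23.63
tcp_pos: [553.8, -162.3, 215.4]
orientation: [-0.245, -0.664, 0.665, -0.24]
contact_force: [-0.5, 0.5, 0.0]
opening: 0.6
```

```bash
python3 g.py i w16
```

```text
t 23.63 tcp [ 553.8 -162.3  215.4] tip [ 610.7 -162.6  148.1] low [ 603.  -162.5  141.7] F [-0.5  0.5  0. ] op 0.6
rot fix [-0.06  0.18  0.4 ]
red [275. 235.] 1907 top z 126.3 mean [ 620.9 -172.9  129.2] min [ 583.5 -191.7  122.2] max [ 635.5 -141.5  196.4]
```

>>> carry_out(
  commands=[
    [0,0.1,0.4,2,-4,-9,0],
    [0,0,0,0,0,-7,0],
    [0,0,0,0,0,-6,0],
    [0,0,0,0,0,-6,0],
    [0,0.3,0,0,0,-6,0],
  ],
)

```text
t: 24.1
tcp_pos: [557.5, -164.8, 184.1]
orientation: [-0.242, -0.663, 0.665, -0.244]
contact_force: [-7.4, -0.5, 9.9]
opening: 0.7
```

```bash
python3 g.py
```

```text
t 24.1 tcp [ 557.5 -164.8  184.1] tip [ 614.4 -165.   116.8] low [ 606.8 -165.   110.4] F [-7.4 -0.5  9.9] op 0.7
rot fix [ 0.24  0.23 -0.03]
```

>>> carry_out(
  commands=[
    [0.2,0.2,0,0,0,13,0],
    [0,0,0,0,10,13,0],
    [0,0,0,0,36,0,0],
    [0,0,0,0,36,0,0],
    [0,0,0,0,36,0,0],
  ],
)

```text
t: 24.52
tcp_pos: [556.6, -43.3, 209.2]
orientation: [-0.244, -0.664, 0.664, -0.24]
contact_force: [0.4, -0.0, 0.4]
opening: 0.2
```

>>> carry_out(
  commands=[
    [0,0,0,0,36,0,0],
    [0,0,0,0,36,0,0],
    [0,0,0,0,36,0,0],
    [0,0,0,0,3,0,0],
    [0,0,0,0,0,0,0],
  ],
)

```text
t: 24.93
tcp_pos: [550.7, 81.3, 206.2]
orientation: [0.238, 0.668, -0.661, 0.244]
contact_force: [0.2, -0.5, -1.2]
opening: 0.2
```

```bash
python3 g.py i w17
```

```text
t 24.93 tcp [550.7  81.3 206.2] tip [607.1  82.3 138.6] low [599.5  82.3 132.2] F [ 0.2 -0.5 -1.2] op 0.2
rot fix [-0.33 -0.12 -0.66]
red [235. 240.] 1635 top z 118.5 mean [613.3  96.2 121.5] min [571.7  63.6 114.2] max [628.1 113.6 230.6]
```

>>> carry_out(
  commands=[
    [-0.3,-0.1,-0.6,1,5,-10,0],
    [0,0,0,0,0,-5,0],
    [0,0,0,0,0,-5,0],
    [0,0,0,0,1,-5,0],
    [0,0,0,0,1,-4,0],
  ],
)

```text
t: 25.4
tcp_pos: [552.4, 86.3, 178.0]
orientation: [0.244, 0.664, -0.664, 0.243]
contact_force: [-7.5, -0.3, 12.0]
opening: 0.3
```

```bash
python3 g.py
```

```text
t 25.4 tcp [552.4  86.3 178. ] tip [609.4  86.4 110.8] low [601.7  86.4 104.3] F [-7.5 -0.3 12. ] op 0.3
rot fix [-0.03  0.26  0.02]
```

>>> carry_out(
  commands=[
    [0,0,0,0,0,-4,0],
    [0,0,0,0,0,-4,0],
  ],
)

```text
t: 25.57
tcp_pos: [554.0, 86.0, 174.5]
orientation: [0.246, 0.664, -0.663, 0.245]
contact_force: [-55.3, 3.2, 56.4]
opening: 0.3
```

```bash
python3 g.py
```

```text
t 25.57 tcp [554.   86.  174.5] tip [611.3  86.2 107.6] low [603.7  86.2 101.1] F [-55.3   3.2  56.4] op 0.3
rot fix [-0.11  0.59  0.01]
```

>>> carry_out(
  commands=[
    [0,0.5,0,-1,0,12,0],
    [0,0,0,0,-10,12,0],
    [0,0,0,1,-36,0,0],
    [0,0,0,1,-36,0,0],
    [0,0,0,1,-36,0,0],
  ],
)

```text
t: 25.98
tcp_pos: [556.0, -26.6, 202.1]
orientation: [0.242, 0.665, -0.662, 0.247]
contact_force: [0.8, 0.5, -1.2]
opening: 0.5
```

>>> carry_out(
  commands=[
    [0,0,0,1,-36,0,0],
    [0,0,0,1,-36,0,0],
    [0,0,0,1,-36,0,0],
    [0,0,0,0,-8,0,0],
    [0,0,0,0,0,0,0],
  ],
)

```text
t: 26.4
tcp_pos: [557.6, -160.7, 204.2]
orientation: [-0.249, -0.661, 0.664, -0.246]
contact_force: [-0.4, -0.4, 0.8]
opening: 0.6
```

```bash
python3 g.py i w18
```

```text
t 26.4 tcp [ 557.6 -160.7  204.2] tip [ 615.3 -161.2  137.7] low [ 607.8 -161.2  131.1] F [-0.4 -0.4  0.8] op 0.6
rot fix [0.16 0.98 0.36]
red [297. 247.] 873 top z 109.6 mean [ 620.  -185.2  111.3] min [ 578.2 -191.6  106.6] max [ 635.6 -165.2  228.7]
red [231. 233.] 88 top z 108.4 mean [ 630.3 -143.7  107.8] min [ 622.  -150.   106.2] max [ 634.6 -141.4  109.5]
red [258. 261.] 145 top z 179.3 mean [ 587.2 -160.2  184.9] min [ 583.  -160.2  178.8] max [ 592.5 -160.1  189.6]
```

>>> carry_out(
  commands=[
    [0,0.8,0.3,-1,-4,-10,0],
    [0,0,0,0,0,-9,0],
    [0,0,0,0,0,-5,0],
    [0,0,0,0,0,-4,0],
    [0,0.3,0,0,0,-4,0],
  ],
)

```text
t: 26.87
tcp_pos: [558.7, -163.9, 175.0]
orientation: [-0.242, -0.661, 0.666, -0.245]
contact_force: [-38.1, 3.8, 43.4]
opening: 0.4
```

```bash
python3 g.py
```

```text
t 26.87 tcp [ 558.7 -163.9  175. ] tip [ 615.6 -164.3  107.8] low [ 608.  -164.4  101.3] F [-38.1   3.8  43.4] op 0.4
rot fix [ 0.5   0.3  -0.15]
```

Both ends have bottomed out. I'm backing away to check.

>>> carry_out(
  commands=[
    [0,0,0,-2,0,12,0],
    [0,0,0,-10,5,20,0],
    [0,0,0,-20,25,25,0],
    [0,0,0,-25,30,25,0],
    [0,0,0,-25,30,25,0],
  ],
)

```text
t: 27.28
tcp_pos: [479.6, -76.4, 273.8]
orientation: [-0.238, -0.664, 0.666, -0.242]
contact_force: [0.6, 1.0, 0.6]
opening: 0.6
```

>>> carry_out(
  commands=[
    [0,0,0,-20,30,15,0],
    [0,0,0,-20,10,0,0],
    [0,0,0,-15,0,0,0],
    [0,0,0,0,0,0,0],
    [0,0,0,0,0,0,0],
  ],
)

```text
t: 27.7
tcp_pos: [420.4, -26.5, 291.2]
orientation: [-0.235, -0.664, 0.665, -0.25]
contact_force: [0.1, -0.2, -0.6]
opening: 0.4
```

```bash
python3 g.py i w19
python3 - <<'E'
from h import *
fr=[]
for n in("scene","side"):
    s=imaging.snapshot(n); np.savez(n+"0b.npz",W=cloud(s),f=s["frame"]); fr.append(s["frame"])
cv2.imwrite("pics/fin.png",cv2.resize(np.vstack(fr)[...,::-1],(400,600)) if 0 else np.hstack([cv2.resize(f,(400,300)) for f in fr])[...,::-1])
w=cv2.imread("pics/w19.png"); a=cv2.imread("pics/fin.png"); cv2.imwrite("pics/fin2.png",np.vstack([a,np.hstack([cv2.resize(w,(400,300)),np.zeros((300,400,3),np.uint8)])]))
E
sed 's/0.npz/0b.npz/' m.py > mb.py; python3 mb.py | grep -E "red|side dark|green"
```

```text
t 27.7 tcp [420.4 -26.5 291.2] tip [477.2 -25.9 223.8] low [469.5 -26.1 217.4] F [ 0.1 -0.2 -0.6] op 0.4
rot fix [ 0.48  0.13 -1.15]
red [393. 148.] 1882 top z 104.8 mean [ 613.  -165.5  103.9] min [ 592.8 -191.6   99.8] max [ 636.2 -140.7  106.3]
red [150. 148.] 1804 top z 104.5 mean [605.9  87.4 103.6] min [585.7  61.8  99.9] max [627.8 112.9 105.8]
side red [266. 159.] 22 med [588.3  98.9 106.7] z [102.  106.7 108.7] (array([588.9,  96.5]), array([24.3,  8.6]), 87.4)
side red [350. 195.] 188 med [ 610.2 -170.5  106.5] z [103.  106.5 108.7] (array([ 611.3, -168.9]), array([39.5, 47.4]), 3.1)
side red [232. 224.] 45 med [378.1  13.7  52.7] z [43.1 52.7 55.9] (array([379.3,  14.5]), array([13.3, 18.6]), 69.2)
side red [299. 284.] 30 med [ 357.  -220.8   30.3] z [26.1 30.3 32.3] (array([ 355.7, -223.6]), array([30.6, 14.3]), 15.5)
side red [315. 287.] 39 med [ 377.8 -250.6   29.7] z [27.6 29.7 32.1] (array([ 376.2, -251.8]), array([37. , 15.1]), 50.4)
side dark [188. 127.] 50 med [625.4 492.8  40.4] z [27.  40.4 52.9] (array([627.7, 495.1]), array([32.4, 12.9]), 89.9)
side dark [162. 
[... 1521 characters left out ...]
 22.   49.4] z [ 5.2 49.4 53.4] (array([378.6,   5.4]), array([49.2, 20.2]), 75.2)
scene red [214. 232.] 151 med [596.5  92.1 105.4] z [101.8 105.4 108.3] (array([596.6,  89.1]), array([18.5, 47.4]), 0.6)
scene green [271.  38.] 356 med [ 336.3 -576.7  125.7] z [ 77.  125.7 145.1] (array([ 323.8, -584.1]), array([103.8,  32.4]), 1.9)
scene green [279. 206.] 54 med [426.4   8.7  50. ] z [-0.5 50.  54.2] (array([422.1, -10.5]), array([51.5, 18.2]), 75.4)
scene green [260. 237.] 147 med [487.7  83.   39.4] z [23.5 39.4 43.2] (array([484.5,  67.3]), array([56.5, 29.1]), 80.0)
scene green [ 82. 328.] 168 med [901.5 259.3  69.1] z [35.7 69.1 89.8] (array([905.4, 252.8]), array([29.7, 20.1]), 35.1)
```

View pics/fin2.png

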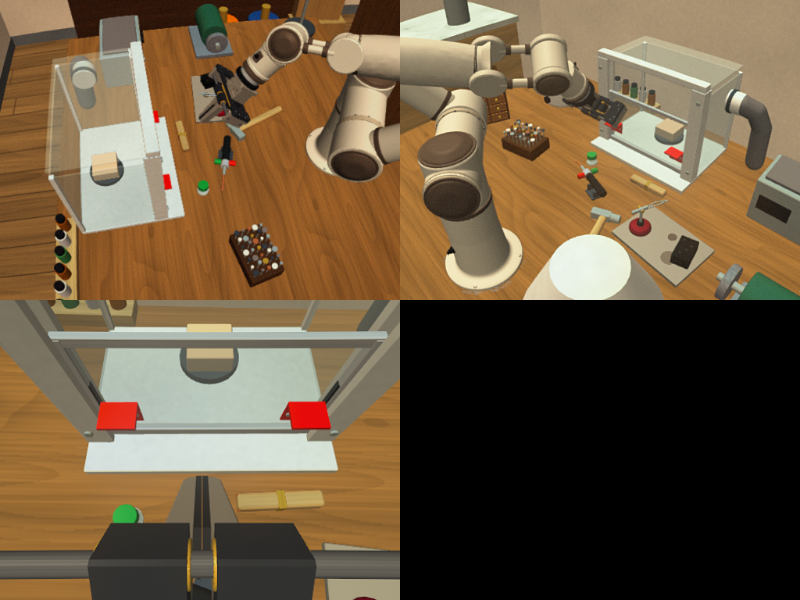

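The sash is down, with both ledges at about 104–105 mm (wrist view (118,415) and (308,415)). The block is on the board at (685,250), the other items haven't moved, and the arm is clear, so I'm handing in.

```bash
python3 -c "
from workcell import job
print(job.hand_in())"
```

```text
the job is handed in; nothing more can be done
None
```

The block is flat on the soldering board and the sash is shut on its sill; I handed the job in at about 28 s of the 70 s allowed.

**Block:** I gripped it tilted at 45°, lifted it about 12 mm, drew it out to the front and set it on the free end of the board. After release it lay at about (−4 to +2, −74) mm in the board frame with a level top.

**Sash:** I pressed the two ledges in turn, keeping the height difference to about 10 mm by my estimate, until both ends stopped hard on the sill. The last presses peaked at 56 N vertical on the left and 43 N on the right (78 N and 58 N in total), higher than needed but under the 120 N wrist limit.

**Last checks:**
- The wrist camera read the ledges at 104.5 mm (left) and 104.8 mm (right). The side camera read about 106.6 mm for both. All are below the 109 mm limit, and the 2 mm gap is within calibration error.
- The jar, torch and third hand read within a few mm of where they started. I checked the clamp only by eye, and it looked unmoved.
- The arm was clear of everything at hand-in. No check failed.

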